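# Push specimen discs up out of their carrier rings and load the UV cleaner

## Task

Load the specimen discs into the UV cleaner on the bench: stand each filled carrier ring on the ejector so that its post pushes the disc up through the ring, take the disc off from above, and set it flat, polished face up, on the cleaner's slide-out tray; never tip a disc onto its edge or over. Lay every carrier ring, including one that came empty, flat in the shallow blue ring tray. With all the discs on it, slide the cleaner's tray fully home and then push the door shut until it seats on its catch, leaving the other things on the bench alone.

Things in the scene. Friction and masses are not known exactly. Their poses are not given: they have to be found in the camera images.
- ring1_c (a point): Carrier ring 1, aluminium, loose, 110 g: outer diameter 68 mm, 24 mm high, bore 52 mm, with an inward lip 3 mm thick at the bottom that leaves a 42 mm hole right through. The point is its centre, half-way up (12 mm above its underside); z is its axis. Three rings stand lip down on the bench; a ring may come without a disc.
- ring2_c (a point): Carrier ring 2, aluminium, loose, 110 g: outer diameter 68 mm, 24 mm high, bore 52 mm, with an inward lip 3 mm thick at the bottom that leaves a 42 mm hole right through. The point is its centre, half-way up (12 mm above its underside); z is its axis. Three rings stand lip down on the bench; a ring may come without a disc.
- ring3_c (a point): Carrier ring 3, aluminium, loose, 110 g: outer diameter 68 mm, 24 mm high, bore 52 mm, with an inward lip 3 mm thick at the bottom that leaves a 42 mm hole right through. The point is its centre, half-way up (12 mm above its underside); z is its axis. Three rings stand lip down on the bench; a ring may come without a disc.
- disc1_c (a point): Specimen disc 1, black resin with a polished metal inlay on its upper face, loose, 65 to 115 g: 49.5 mm diameter, 16 mm thick. The point is its centre, half-way up (8 mm above its underside); z points out of the polished face. It starts lying loose on the lip of carrier ring 1, polished face up and 5 mm below the ring's rim, so it cannot be gripped there. None if this disc is absent (then ring 1 is empty).
- disc2_c (a point): Specimen disc 2, black resin with a polished metal inlay on its upper face, loose, 65 to 115 g: 49.5 mm diameter, 16 mm thick. The point is its centre, half-way up (8 mm above its underside); z points out of the polished face. It starts lying loose on the lip of carrier ring 2, polished face up and 5 mm below the ring's rim, so it cannot be gripped there. None if this disc is absent (then ring 2 is empty).
- disc3_c (a point): Specimen disc 3, black resin with a polished metal inlay on its upper face, loose, 65 to 115 g: 49.5 mm diameter, 16 mm thick. The point is its centre, half-way up (8 mm above its underside); z points out of the polished face. It starts lying loose on the lip of carrier ring 3, polished face up and 5 mm below the ring's rim, so it cannot be gripped there. None if this disc is absent (then ring 3 is empty).
- ejector: Ejector, fixed: a dark round steel foot 110 mm across and 12 mm high with an upright post 34 mm in diameter in its middle. Origin: centre of the underside, on the bench. A carrier ring lowered over the post comes to rest on the foot, and the disc then stays standing loose on top of the post, its underside 10 mm above the ring's rim.
- post_top (a point): Centre of the top of the ejector's post, 46 mm above the bench and 34 mm above the foot.
- ring_tray_floor (a point): Shallow blue ring tray, fixed, for the carrier rings: 260 mm (its x) by 150 mm (its y) outside, walls 5 mm thick and 20 mm high over all. The point is the centre of its floor, 5 mm above the bench; the axes run along its sides. Three rings fit in one row along its x.
- cleaner_front (a point): Bench UV cleaner, fixed: a white housing 260 mm deep (x), 250 mm wide (y), 150 mm high, open at the front. The point is the middle of the foot of its front face, at bench height; x points from the front to the back.
- tray (a joint): Slide-out tray of the cleaner, m: 0 fully home, 0.18 fully out; it starts nearly out and slides towards the front (the cleaner's -x) as it grows. It stays where it is left; pushing it takes about 2 N.
- tray_floor (a point): Centre of the slide-out tray's floor (upper side; 37 mm above the bench). Steel, inside 157 mm (x, into the cleaner) by 192 mm (y), with a rim 8 mm high above the floor all round. It moves with the tray; its axes are the cleaner's.
- tray_handle (a point): Middle of the tray's black bar handle, 10 mm thick, 90 mm long (along y), 49 mm above the bench, 42 mm in front of the tray's front edge. It is 35 mm in front of the housing's face when the tray is home; the hollow door closes over it.
- door (a joint): Door of the cleaner, rad: 0 shut and held by the catch, growing as it opens; it starts wide open (1.4 to 1.6 rad, limit 1.8) and stays where it is left. From about 0.05 rad a spring roller catch resists the last few millimetres (about 5 N at the free edge), then, past about 0.02 rad, pulls the door shut and holds it; short of that the door stays ajar.
- door_hinge (a point): On the upright hinge axis of the door, at half its height (80 mm above the bench), at the front left edge of the housing as seen from the robot (cleaner_front's x = 0, y = +122 mm). This frame turns with the door: the door, a hollow shell 48 mm deep, 244 mm wide and 136 mm high (from 12 to 148 mm above the bench), lies along its -y; its outer face is at its x = -48 mm. The axes are the cleaner's when the door is shut.
- door_push (a point): A bare spot on the door's outer face, 165 mm from the hinge and at half height; the face looks to this point's -x. Further out, 212 mm from the hinge, an upright black bar handle stands 31 mm off the face.
- wash_bottle: White wash bottle with red cap, 60 mm across, 170 mm high, standing. Leave alone.
- jar: Amber jar with blue cap, 56 mm across, 65 mm high, standing. Leave alone.
- torch: Black torch lying on the bench, 135 mm long, 36 mm high. Leave alone.
- marker: White and blue marker pen lying on the bench, 130 mm long, 14 mm high. Leave alone.
- mouse: White computer mouse, 110 x 62 x 35 mm. Leave alone.
Things that resemble listed ones, but are neither listed nor needed, are in the scene too. What is shaped like the part that bears disc3_c but pink is not meant.

How it is judged:
By the outcome, as a careful person would: the job done as asked, in the order asked, and still so for the second after the job is handed in, with the robot touching nothing.
Of disc1, disc2, disc3 only 2 to 3 are there at a start; the rules pass over those that are not, and their reading is None.
At some moment in a run one of ring1, ring2, ring3 may be knocked a few centimetres aside while the robot is not near it.
It also fails if it takes over 210 s, if anything falls off the work surface, if the arm or the gripper's body presses on something with over 40 N, if the wrist force passes 120 N, or if a joint passes its speed limit or range.

## Robot

A 6-joint arm with a two-finger parallel gripper is mounted at the origin on the work surface. World frame = base frame: x ahead of the robot, y to its left, z up, the work surface at z = 0. Lengths are in m, angles in rad, forces in N, time in s.
With the tool pointing down it reaches from about 0.375 to 0.9 m from the base axis. Payload 3.1 kg.
Tool frame: the origin (TCP) lies on the centre line of the jaws, within the pads' length; the fingertips stand arm.tip_reach ahead of it and the grasp point (between the pads) is the TCP (arm.tip_reach is the distance from the TCP to the fingertips, in m); z points along the fingers, x is the direction in which the jaws open and shut, and the axes are right-handed (so a half turn about z gives the same grasp; the last joint's range is limited). The gripper opens to 87 mm and grips with 3 to 60 N. Pads are 19 mm wide; open, the fingers measure 117 mm over their backs; the gripper's body (75 mm by 190 mm) begins 51 mm behind the grasp point.
Start: joints at [-1.502, 0.527, 1.433, -0, 1.181, -0.178], TCP at [0.153, -0.606, 0.212] pointing down, gripper open.
Joint ranges: [-3.08, 3.08], [-0.75, 2.2], [0.22, 2.44], [-1.43, 4.57], [0, 2.65], [-2.85, 2.85]. Speed limits (rad/s): [2.79, 2.79, 3.14, 3.14, 3.14, 3.14].

## Interface

Orientations are given as a 3x3 rotation matrix whose columns are the frame's x, y, z axes.
In Python, from bench import arm gives the robot as it stands.
- The arm moves only by the tool move_arm, never from a script. Its arguments are lists of equal length, an entry for each row: "linear": the shift along the tool's x, y, z scaled (see below), a list of three; "rot": the turn, a rotation vector about the tool's x, y, z scaled (see below), a list of three; "fingers": the opening, from -1 (shut) to 1 (fully open), so that 0 is half open. In form: {"linear": [[tx, ty, tz], ...], "rot": [[rx, ry, rz], ...], "fingers": [fingers, ...]}. A call has 1 to 12 rows; each row shifts and turns the commanded pose from where the row before left it, along the tool's axes as they then stand; what a row does not reach is not made up. The controller multiplies each number of a shift by 0.3 m and each number of a turn by 60 degrees. A row lasts 1/10 s, in which the tool goes at most 50 mm and 8.59 degrees, less where a joint would pass 70% of its speed; a pose out of reach is approached as far as the arm can. A call with a number of a shift or a turn outside -1 to 1 is refused whole. A call with a gripper value outside its range is refused whole. The fingers move at their own pace and stop on an object; "grip_force" is the grip in N (left out, the last holds). Time passes only in rows, so rows that do not move let the fingers close. It gives the time, the measured TCP pose, the force and the opening at its end, in the units of the state.
- arm.state(): the state, without advancing time (a new reading comes with each control period).
- arm.get_image(name): name is "scene" or "top"; returns the picture (420x560x3 uint8, red, green, blue); there is no depth.
- arm.calibration(name): a dict with "fx", "fy", "cx", "cy" (pixels), "dist" ([k1, k2, p1, p2, k3] as OpenCV has them; the pictures are not rectified), "R" (3x3) and "t" (3): a world point X has camera coordinates R X + t. Camera axes: x right, y down, z forward; pixel columns grow to the right and rows downward; lengths in m; the calibration is good to about 2 mm. A picture is of the moment at which its call begins. calibration takes no time and is no camera call.
- arm.job_done(): hands the job in, once; it reports no verdict.
The state is a dict: "t": time; "qpos": joint angles; "dq": joint speeds; "effort": joint torques, N m; "eef_pos": TCP position; "orientation": TCP orientation; "contact_force": force on the tool from outside, world axes, zero at the start; "ft_torque": the same for the moment, N m; "grip_width": opening from 0.0 (shut) to 1.0 (fully open).
Only numpy, scipy, OpenCV 4.12 (cv2) and the standard library are available. Lean on these libraries where they do the work, as an engineer would, in place of code of your own. Each camera call takes 0.05 s, during which the arm holds its last target. There are 200 camera calls.

## Working session

There is one attempt and no reset: what is moved stays moved. The work goes in short steps, Python scripts to look and compute and a tool call to move; the robot and the scene stay as the last step left them, time stands still between calls to the robot, and variables do not carry over. Pictures are saved under pics/ and viewed, about 12 in all and at most 16, crops included, and the job is handed in when it is done.

Besides the shell and the picture viewer there is one more tool, called as name(argument=value, ...), one argument or row to a line, values as JSON. move_arm: Moves the arm, as the interface text tells. Its arguments: {"type":"object","properties":{"linear":{"type":"array"},"rot":{"type":"array"},"fingers":{"type":"array"},"grip_force":{"type":"number"}},"required":["linear","rot","fingers"]}

```bash
ls; mkdir -p pics
cat > h.py <<'E'
import numpy as np, cv2
from bench import arm
def pic(n,f=None):
    im=np.array(arm.get_image(n)); 
    if f: cv2.imwrite('pics/'+f,im[:,:,::-1])
    return im
def ray(n,uv):
    c=arm.calibration(n);K=np.array([[c['fx'],0,c['cx']],[0,c['fy'],c['cy']],[0,0,1.]])
    p=cv2.undistortPoints(np.array(uv,float).reshape(-1,1,2),K,np.array(c['dist'],float)).reshape(-1,2)
    R=np.array(c['R']);t=np.array(c['t']);d=np.c_[p,np.ones(len(p))]@R
    return -R.T@t,d
def onz(n,uv,z):
    o,d=ray(n,uv); return o+d*((z-o[2])/d[:,2])[:,None]
def proj(n,X):
    c=arm.calibration(n);K=np.array([[c['fx'],0,c['cx']],[0,c['fy'],c['cy']],[0,0,1.]])
    return cv2.projectPoints(np.array(X,float).reshape(-1,1,3),cv2.Rodrigues(np.array(c['R'],float))[0],np.array(c['t'],float),K,np.array(c['dist'],float))[0].reshape(-1,2)
E
python3 - <<'E'
from h import *
for n in('scene','top'):
    pic(n,n+'0.png'); c=arm.calibration(n); R=np.array(c['R']);print(n,c['fx'],-R.T@np.array(c['t']),R[2])
s=arm.state();print(s,arm.tip_reach)
E
```

```text
pics
scene 485.08006692857134 [ 1.37452484 -0.61001665  0.78311835] [-0.67954864  0.43712187 -0.58918428]
top 383.7999895513302 [ 0.40155719 -0.0972301   1.05230629] [ 0.15689178  0.02196175 -0.98737159]
{'t': 0.1, 'qpos': array([-1.50150100e+00,  5.28374929e-01,  1.43379057e+00, -1.51024744e-05,
        1.18140207e+00, -1.78508098e-01]), 'dq': array([-0.00185798, -0.00165182, -0.00331799,  0.00156555, -0.00055479,
       -0.00070861]), 'effort': array([-3.55431657e-04, -4.40986562e+01, -1.77150124e+01,  6.35505212e-02,
        5.34171949e-02, -3.53212636e-05]), 'eef_pos': array([ 0.15326767, -0.60520389,  0.21126324]), 'orientation': array([[ 2.45280501e-01, -9.69452141e-01, -1.50681044e-04],
       [-9.69450199e-01, -2.45280316e-01,  1.96920499e-03],
       [-1.94600909e-03, -3.36929819e-04, -9.99998050e-01]]), 'contact_force': array([-0.43788748, -0.52994325, -0.30561845]), 'ft_torque': array([-0.00408108,  0.02363941,  0.0130549 ]), 'grip_width': 0.9990931441625659} 0.019
```

View pics/top0.png

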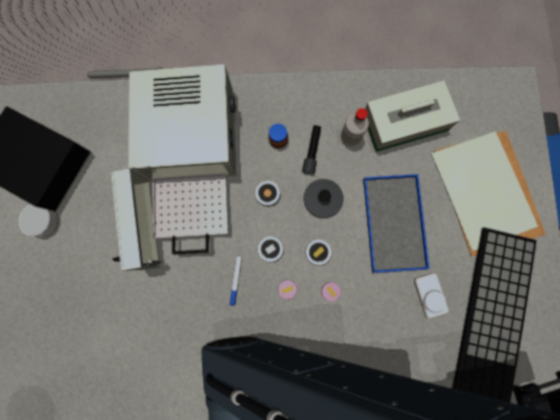

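View pics/scene0.png

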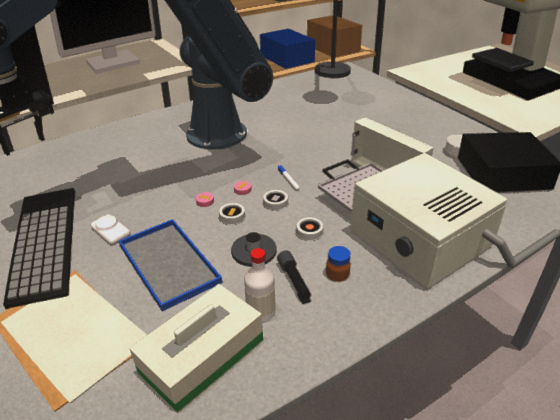

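The top view (image up = world +x) shows rings at (267,193), (270,249) and (318,252), the ejector at (323,197) and the blue tray at (397,222). The cleaner's tray is at (192,207) and the open door runs from (143,172) to (130,268). The pink decoys are at (288,289) and (331,292). I'll measure these next.

Run:
```python
from h import *
im=cv2.imread('pics/top0.png')
a=cv2.resize(im[150:310,100:260],None,fx=4.5,fy=4.5,interpolation=cv2.INTER_CUBIC)[:580]
b=cv2.resize(im[165:315,240:440],None,fx=4,fy=4,interpolation=cv2.INTER_CUBIC)
cv2.imwrite('pics/a.png',a);cv2.imwrite('pics/b.png',b)
hsv=cv2.cvtColor(im,cv2.COLOR_BGR2HSV)
g=cv2.cvtColor(im,cv2.COLOR_BGR2GRAY)
# ring: bright, low sat rim
for (u,v) in [(267,193),(270,249),(318,252)]:
    w=g[v-18:v+19,u-18:u+19].astype(int); print(w[18,::1])
    m=((w>125)).astype(np.uint8); n,l,st,ce=cv2.connectedComponentsWithStats(m)
    for i in range(1,n):
        if st[i,4]>20: 
            pts=np.argwhere(l==i)[:,::-1].astype(np.float32); (c,r)=cv2.minEnclosingCircle(pts)
            p=np.array(c)+[u-18,v-18]; print(st[i],p,r,onz('top',[p],.024))
# ejector foot
m=(g[165:230,290:355]<60).astype(np.uint8);n,l,st,ce=cv2.connectedComponentsWithStats(m);i=1+np.argmax(st[1:,4])
print('ej',st[i],ce[i]+[290,165],onz('top',[ce[i]+[290,165]],.012))
m=cv2.inRange(hsv,(105,120,60),(130,255,255));n,l,st,ce=cv2.connectedComponentsWithStats(m)
for i in range(1,n):
    if st[i,4]>100:
        cs=cv2.findContours((l==i).astype(np.uint8),0,2)[0][0];r=cv2.minAreaRect(cs);print('blue',st[i],r)
        if st[i,4]>300: P=onz('top',cv2.boxPoints(r),.02);print(P,P.mean(0))
```

```text
[133 132 132 131 133 139 156 171 159 110  61  44  43  48  74 112 133 138
 139 139 135 117  83  53  42  42  51  98 152 169 150 125 123 128 130 132
 131]
[  0   0  37  37 999] [267. 193.] 25.455944061279297 [[ 0.60752963 -0.04366725  0.024     ]]
[16 15  5  6 21] [267.  192.5] 2.5000998973846436 [[ 0.60892213 -0.04369278  0.024     ]]
[138 137 135 134 133 143 166 169 139  90  54  48  66 106 148 171 179 180
 179 178 174 164 139  97  62  48  52  95 150 170 158 130 126 132 135 134
 134]
[   0    0   37   37 1039] [270. 249.] 25.455944061279297 [[ 0.45492627 -0.04886376  0.024     ]]
[14 14  9  8 49] [270.08333397 248.91666603] 4.360592842102051 [[ 0.45514272 -0.04909096  0.024     ]]
[129 130 131 132 126 131 158 172 153 101  55  44  46  60  88 118 137 145
 147 143 133 112  85  57  44  39  44  78 130 166 170 151 136 132 134 134
 134]
[   0    0   37   37 1053] [318. 252.] 25.455944061279297 [[ 0.44378996 -0.17650602  0.024     ]]
[15 14  8  8 31] [318.26922989 251.73077011] 4.6234893798828125 [[ 0.44448475 -0.17724853  0.024     ]]
ej [ 27  23  15  18 223] [324.1838565  196.72197309] [[ 0.59506702 -0.20028757  0.012     ]]
blue [269 124  18  18 256] ((277.5, 132.5), (17.0, 17.0), 90.0)
blue [547 133  13  92 619] ((553.0, 178.5), (91.0, 12.0), 90.0)
[[ 0.76018087 -0.83982398  0.02      ]
 [ 0.75956081 -0.87509503  0.02      ]
 [ 0.50081046 -0.83766377  0.02      ]
 [ 0.50179863 -0.80385384  0.02      ]] [ 0.63058769 -0.83910915  0.02      ]
blue [364 174  65  98 695] ((395.9039306640625, 222.7654571533203), (96.32316589355469, 56.26942825317383), 84.42780303955078)
[[ 0.64417811 -0.30898862  0.02      ]
 [ 0.65542423 -0.46437678  0.02      ]
 [ 0.39386966 -0.46858554  0.02      ]
 [ 0.38371779 -0.31899827  0.02      ]] [ 0.51929745 -0.3902373   0.02      ]
```

View pics/a.png

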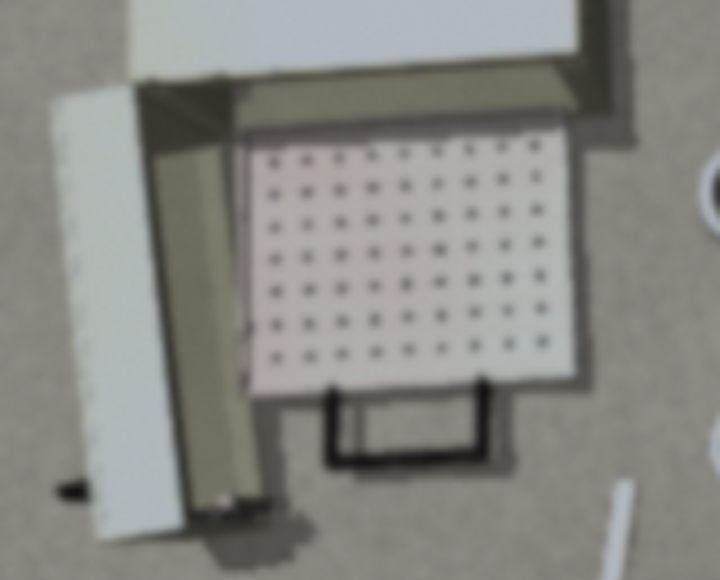

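View pics/b.png

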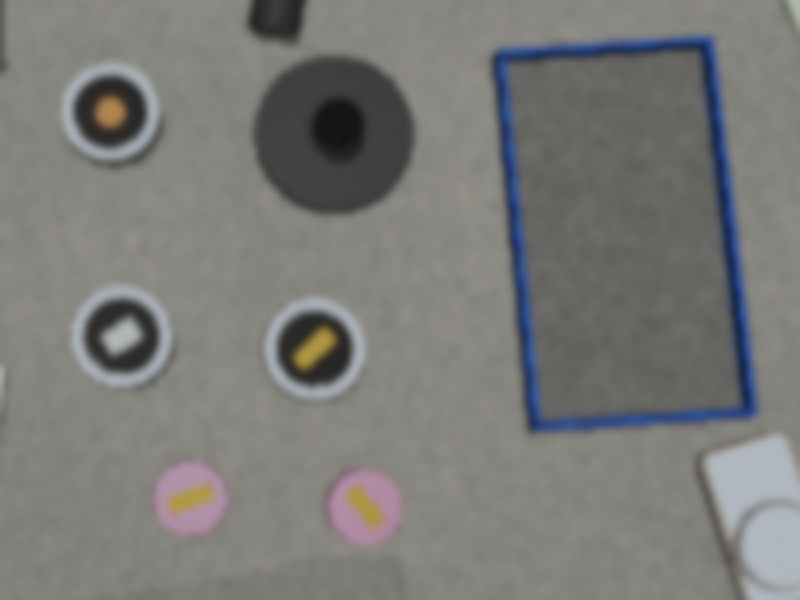

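All three rings hold discs (orange, white and yellow inlays). Next I'll compute world coordinates from the crop's edge points.

Run:
```python
from h import *
np.set_printoptions(precision=4,suppress=True)
A=lambda u,v:((u+.5)/4.5-.5+100,(v+.5)/4.5-.5+150)
B=lambda u,v:((u+.5)/4-.5+240,(v+.5)/4-.5+165)
for n,p,z in [('ringA',B(110,112),.024),('ringB',B(121,336),.024),('ringC',B(315,348),.024),('foot',B(334,134),.012),('post',B(338,126),.046)]:
    print(n,onz('top',[p],z)[0])
for n,p,z in [('houseL',A(133,80),.15),('houseR',A(578,55),.15),('trayFL',A(250,395),.045),('trayFR',A(577,378),.045),('trayBR',A(565,125),.045),('handL',A(330,464),.054),('handR',A(487,458),.054),
 ('doorTop hinge in',A(135,85),.148),('door hinge out',A(52,98),.148),('doorfree in',A(185,525),.148),('doorfree out',A(98,540),.148)]:
    print(n,onz('top',[p],z)[0])
```

```text
ringA [ 0.6086 -0.044   0.024 ]
ringB [ 0.4559 -0.0485  0.024 ]
ringC [ 0.4448 -0.1775  0.024 ]
foot [ 0.5912 -0.1972  0.012 ]
post [ 0.5904 -0.1968  0.046 ]
houseL [0.6566 0.289  0.15  ]
houseR [0.6625 0.0435 0.15  ]
trayFL [0.4916 0.2556 0.045 ]
trayFR [0.497  0.0608 0.045 ]
trayBR [0.6496 0.0677 0.045 ]
handL [0.4495 0.2041 0.054 ]
handR [0.451 0.112 0.054]
doorTop hinge in [0.6543 0.2887 0.148 ]
door hinge out [0.6485 0.3352 0.148 ]
doorfree in [0.4146 0.2527 0.148 ]
doorfree out [0.4076 0.2994 0.148 ]
```

```bash
cat >> h.py <<'E'
def rel(tgt,yaw=None,frm=None):
    """total shift/turn in move units from the measured (or given) pose; shift expressed in axes at `yaw`"""
    s=arm.state();p=np.array(s['eef_pos'] if frm is None else frm);R=s['orientation'];y0=np.arctan2(R[1,0],R[0,0])
    y=y0 if yaw is None else yaw
    ax=np.array([[np.cos(y),np.sin(y),0],[np.sin(y),-np.cos(y),0],[0,0,-1]])
    d=ax@(np.array(tgt)-p)/.3; r=-(y-y0)/(np.pi/3)
    n=int(np.ceil(np.linalg.norm(d)*.3/.045)); print('shift',d.round(3),'rows',n,'each',(d/max(n,1)).round(4),'turn',round(r,3),'tilt',R[:2,2].round(4))
E
python3 -c "
from h import *
rel([.4448,-.1775,.21],-1.545)"
```

```text
shift [-1.4   -1.008  0.004] rows 12 each [-0.1167 -0.084   0.0004] turn 0.212 tilt [-0.0002  0.002 ]
```

move_arm(
  linear=[
    [0, 0, 0],
    [0, 0, 0],
    [0, 0, 0],
  ],
  rot=[
    [0, 0, 0.106],
    [0, 0, 0.106],
    [0, 0, 0],
  ],
  fingers=[1, 1, 1],
)

```text
t: 0.4
eef_pos: [0.1533, -0.6055, 0.2116]
orientation: [[0.026, -1.0, -0.0], [-1.0, -0.026, 0.001], [-0.001, 0.0, -1.0]]
contact_force: [0.3, -0.5, 0.3]
grip_width: 1.005
```

move_arm(
  linear=[
    [-0.1166, -0.0841, 0],
    [-0.1166, -0.0841, 0],
    [-0.1166, -0.0841, 0],
    [-0.1166, -0.0841, 0],
    [-0.1166, -0.0841, 0],
    [-0.1166, -0.0841, 0],
    [-0.1166, -0.0841, 0],
    [-0.1166, -0.0841, 0],
    [-0.1166, -0.0841, 0],
    [-0.1166, -0.0841, 0],
    [-0.1166, -0.0841, 0],
    [-0.1166, -0.0841, 0],
  ],
  rot=[
    [0, 0, 0],
    [0, 0, 0],
    [0, 0, 0],
    [0, 0, 0],
    [0, 0, 0],
    [0, 0, 0],
    [0, 0, 0],
    [0, 0, 0],
    [0, 0, 0],
    [0, 0, 0],
    [0, 0, 0],
    [0, 0, 0],
  ],
  fingers=[1, 1, 1, 1, 1, 1, 1, 1, 1, 1, 1, 1],
)

```text
t: 1.6
eef_pos: [0.4458, -0.1768, 0.2122]
orientation: [[0.028, -1.0, 0.0], [-1.0, -0.028, -0.0], [0.0, -0.0, -1.0]]
contact_force: [0.8, 0.4, -0.8]
grip_width: 1.002
```

```bash
python3 -c "
from h import *
pic('scene','s1.png');im=pic('top','t1.png')
rel([.4448,-.1775,.1],-1.545);s=arm.state();print(s['t'],s['eef_pos'],s['contact_force'])"
```

```text
shift [0.011 0.007 0.374] rows 3 each [0.0036 0.0023 0.1245] turn 0.008 tilt [0.0005 0.0017]
1.7 [ 0.44680369 -0.17419047  0.21208791] [-0.86762908 -0.21309305  0.44061626]
```

View pics/s1.png

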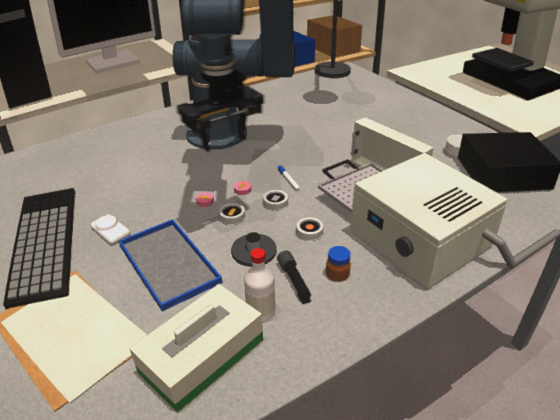

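The gripper is above ring C, with the long axis of its body along the jaw direction. In the scene view ring C is at (232,212), the same place as before.

Run:
```python
from h import *
np.set_printoptions(precision=4,suppress=True)
im=cv2.imread('pics/s1.png');print(proj('scene',[[.4448,-.1775,.024],[.4559,-.0485,.024],[.6086,-.044,.024],[.5908,-.197,.012],[.5908,-.197,.046]]))
g=cv2.cvtColor(im,cv2.COLOR_BGR2GRAY)
for (u,v) in [(232,213),(275,199),(310,228)]:
    w=g[v-16:v+17,u-18:u+19]; m=(w<75).astype(np.uint8); n,l,st,ce=cv2.connectedComponentsWithStats(m)
    for i in range(1,n):
        if st[i,4]>40: print((u,v),st[i],ce[i]+[u-18,v-16])
cv2.imwrite('pics/c.png',cv2.resize(im[180:275,195:345],None,fx=5,fy=5,interpolation=cv2.INTER_CUBIC))
s=arm.state();print(s['eef_pos'])
```

```text
[[230.1825 209.8704]
 [274.0865 196.0963]
 [308.0918 224.7188]
 [251.9364 246.7339]
 [251.252  235.9122]]
(232, 213) [  9   9  18  10 103] [231.3981 210.1942]
(275, 199) [10 10 17  9 82] [275.0366 196.7805]
(310, 228) [  8   9  19  11 119] [309.5798 225.6639]
[ 0.4468 -0.1742  0.2121]
```

View pics/c.png

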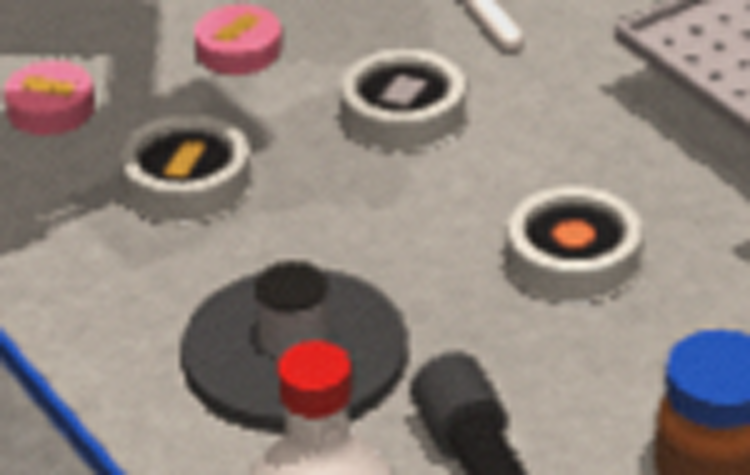

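move_arm(
  linear=[
    [0.004, 0.004, 0.08],
    [0, 0, 0.1],
    [0, 0, 0.1],
    [0, 0, 0.1],
    [0, 0, 0],
  ],
  rot=[
    [0, 0, 0],
    [0, 0, 0],
    [0, 0, 0],
    [0, 0, 0],
    [0, 0, 0],
  ],
  fingers=[1, 1, 1, 1, 1],
)

```text
t: 2.2
eef_pos: [0.4411, -0.1788, 0.0952]
orientation: [[0.027, -1.0, -0.007], [-1.0, -0.027, 0.005], [-0.005, 0.007, -1.0]]
contact_force: [-0.9, 0.7, 1.1]
grip_width: 0.997
```

```bash
python3 -c "
from h import *
for uv,z in [((232,210.6),.024),((275.2,197.3),.024),((309.2,225),.024),((253,237),.046)]: print(onz('scene',[uv],z))
rel([.4448,-.1775,.022],-1.545);print(arm.state()['eef_pos'])"
```

```text
[[ 0.45027079 -0.17502996  0.024     ]]
[[ 0.46235653 -0.04900794  0.024     ]]
[[ 0.61106373 -0.04234679  0.024     ]]
[[ 0.59655581 -0.19556219  0.046     ]]
shift [-0.004 -0.012  0.244] rows 2 each [-0.0019 -0.0061  0.1219] turn 0.001 tilt [-0.0071  0.0047]
[ 0.44114513 -0.17876397  0.09516995]
```

move_arm(
  linear=[
    [0, 0, 0],
    [0, 0, 0],
  ],
  rot=[
    [0, 0, 0],
    [0, 0, 0],
  ],
  fingers=[1, 1],
)

```text
t: 2.4
eef_pos: [0.4448, -0.1807, 0.0994]
orientation: [[0.026, -1.0, 0.002], [-1.0, -0.026, -0.002], [0.002, -0.002, -1.0]]
contact_force: [0.4, 0.2, 1.0]
grip_width: 1.0
```

move_arm(
  linear=[
    [-0.014, -0.007, 0.06],
    [0, 0, 0.08],
    [0, 0, 0.08],
    [0, 0, 0.034],
    [0, 0, 0],
    [0, 0, 0],
    [0, 0, 0],
    [0, 0, 0],
    [0, 0, 0],
    [0, 0, 0],
  ],
  rot=[
    [0, 0, 0],
    [0, 0, 0],
    [0, 0, 0],
    [0, 0, 0],
    [0, 0, 0],
    [0, 0, 0],
    [0, 0, 0],
    [0, 0, 0],
    [0, 0, 0],
    [0, 0, 0],
  ],
  fingers=[1, 1, 1, 1, 1, 0.4, 0.4, 0.4, 0.4, 0.4],
  grip_force=20,
)

```text
t: 3.4
eef_pos: [0.4462, -0.1755, 0.0223]
orientation: [[0.026, -1.0, 0.001], [-1.0, -0.026, -0.0], [0.0, -0.001, -1.0]]
contact_force: [-0.4, -0.1, 0.2]
grip_width: 0.718
```

Run:
```python
from h import *
s=pic('scene');t=pic('top')
a=cv2.resize(s[120:260,160:360],None,fx=4,fy=4,interpolation=cv2.INTER_CUBIC)
cv2.imwrite('pics/d.png',a[:,:,::-1]);print(arm.state()['grip_width'],arm.state()['t'])
```

```text
0.7085506921534098 3.5
```

View pics/d.png

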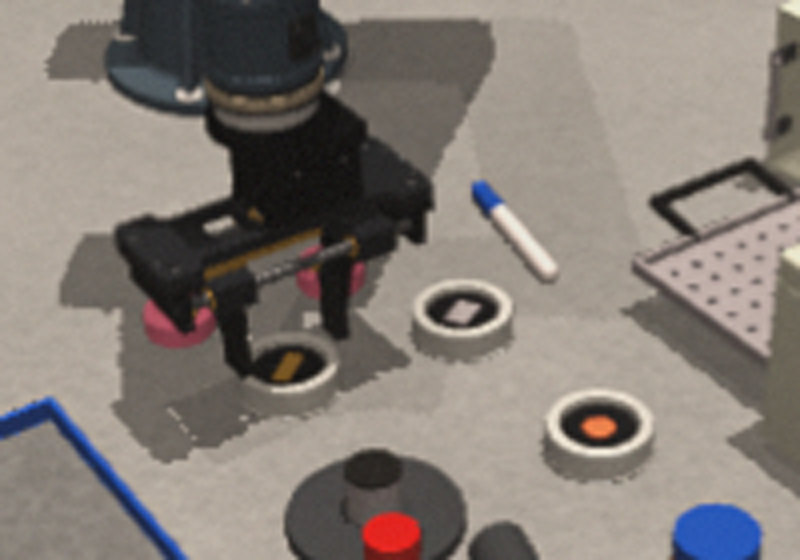

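Run:
```python
from h import *
np.set_printoptions(precision=4,suppress=True)
p=arm.state()['eef_pos'];print(p)
for w in(-.031,.031): print(proj('scene',[[p[0],p[1]+w,.003],[p[0],p[1]+w,.024]]))
t=pic('top');cv2.imwrite('pics/e.png',cv2.resize(t[180:330,230:430],None,fx=4,fy=4,interpolation=cv2.INTER_CUBIC)[:,:,::-1])
print(onz('scene',[[233,211.5]],.024),proj('top',[p]))
```

```text
[ 0.446  -0.1754  0.0221]
[[221.2518 220.2002]
 [220.5685 213.8224]]
[[241.8964 212.2791]
 [241.4295 205.9488]]
[[ 0.4552 -0.1747  0.024 ]] [[317.5168 251.1908]]
```

View pics/e.png

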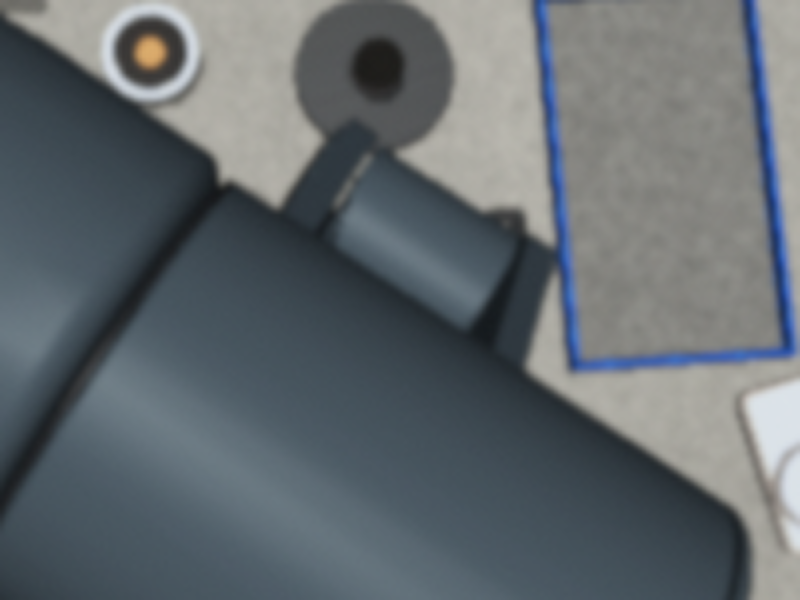

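Finger tips appear near the ring's rim, about 7 px higher than predicted, with the ring just in front of them. I'll check with marked overlays.

Run:
```python
from h import *
def ov(im,p,w,box):
    im=cv2.resize(im[box[1]:box[1]+100,box[0]:box[0]+133],None,fx=6,fy=6,interpolation=cv2.INTER_CUBIC)[:,:]
    for s in(-1,1):
        for z,c in((-.019,(0,255,0)),(0,(0,255,255)),(.051,(255,0,255))):
            q=(proj('scene',[[p[0],p[1]+s*w,p[2]+z]])[0]-box+.5)*6
            cv2.drawMarker(im,tuple(int(k) for k in q),c,0,14,1)
    return im
a=ov(cv2.imread('pics/s1.png'),[.4468,-.1742,.212],.0435,np.array([165,80]))
p=arm.state()['eef_pos'];b=ov(pic('scene')[:,:,::-1].copy(),p,.031,np.array([180,140]))
cv2.imwrite('pics/f.png',cv2.resize(np.hstack([a,b]),None,fx=.5,fy=.5,interpolation=cv2.INTER_AREA))
```

```text
(no output)
```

View pics/f.png

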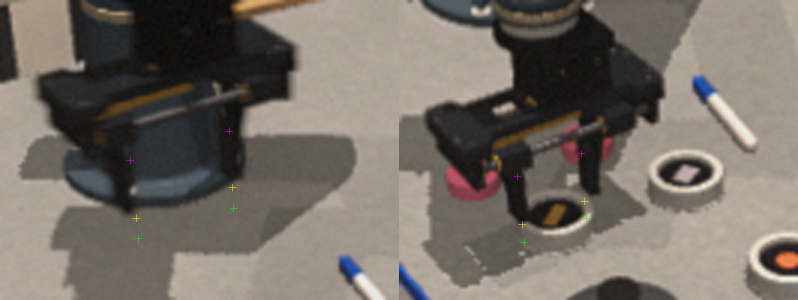

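move_arm(
  linear=[
    [0, 0, 0],
    [0, 0, 0],
    [0, 0, 0],
    [0, 0, 0],
    [0, 0, 0.007],
    [0, 0, 0.007],
    [0, 0, 0.006],
    [0, 0, 0],
  ],
  rot=[
    [0, 0, 0],
    [0, 0, 0],
    [0, 0, 0],
    [0, 0, 0],
    [0, 0, 0],
    [0, 0, 0],
    [0, 0, 0],
    [0, 0, 0],
  ],
  fingers=[1, 1, 1, 1, 1, 1, 1, 1],
)

```text
t: 4.4
eef_pos: [0.4458, -0.1753, 0.0156]
orientation: [[0.026, -1.0, -0.001], [-1.0, -0.026, 0.0], [-0.0, 0.001, -1.0]]
contact_force: [-0.8, 0.9, -0.2]
grip_width: 1.001
```

move_arm(
  linear=[
    [0, 0, 0.01],
    [0, 0, 0.01],
    [0, 0, 0.01],
    [0, 0, 0],
  ],
  rot=[
    [0, 0, 0],
    [0, 0, 0],
    [0, 0, 0],
    [0, 0, 0],
  ],
  fingers=[1, 1, 1, 1],
)

```text
t: 4.8
eef_pos: [0.4457, -0.1753, 0.0065]
orientation: [[0.026, -1.0, -0.001], [-1.0, -0.026, 0.001], [-0.001, 0.001, -1.0]]
contact_force: [-0.4, -0.2, 0.2]
grip_width: 0.998
```

Run:
```python
from h import *
s=pic('scene');p=arm.state()['eef_pos'];print(p,arm.state()['contact_force'])
box=np.array([180,140]);im=cv2.resize(s[140:240,180:313,::-1],None,fx=6,fy=6,interpolation=cv2.INTER_CUBIC)
cv2.imwrite('pics/g.png',im)
```

```text
[ 0.44580339 -0.1753142   0.00666148] [ 0.20896285  0.43663767 -0.03809819]
```

View pics/g.png

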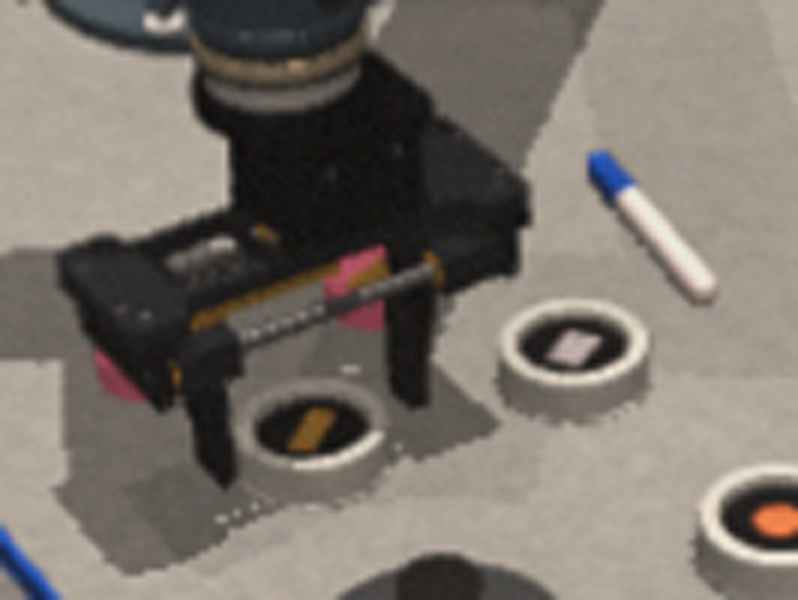

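move_arm(
  linear=[
    [0, 0, 0.008],
    [0, 0, 0.008],
    [0, 0, 0.007],
    [0, 0, 0],
  ],
  rot=[
    [0, 0, 0],
    [0, 0, 0],
    [0, 0, 0],
    [0, 0, 0],
  ],
  fingers=[1, 1, 1, 1],
)

```text
t: 5.25
eef_pos: [0.4458, -0.1753, -0.0002]
orientation: [[0.026, -1.0, -0.0], [-1.0, -0.026, 0.0], [-0.0, 0.0, -1.0]]
contact_force: [-0.9, -0.5, -0.4]
grip_width: 0.998
```

move_arm(
  linear=[
    [0, 0, 0.005],
    [0, 0, 0.005],
    [0, 0, 0],
  ],
  rot=[
    [0, 0, 0],
    [0, 0, 0],
    [0, 0, 0],
  ],
  fingers=[1, 1, 1],
)

```text
t: 5.55
eef_pos: [0.4459, -0.1754, -0.0031]
orientation: [[0.026, -1.0, -0.0], [-1.0, -0.026, 0.0], [-0.0, 0.0, -1.0]]
contact_force: [0.1, -0.9, 0.5]
grip_width: 1.0
```

move_arm(
  linear=[
    [0, 0, 0],
    [0, 0, 0],
    [0, 0, 0],
    [0, 0, 0],
    [0, 0, 0],
  ],
  rot=[
    [0, 0, 0],
    [0, 0, 0],
    [0, 0, 0],
    [0, 0, 0],
    [0, 0, 0],
  ],
  fingers=[0.2, 0.2, 0.2, 0.2, 0.2],
  grip_force=20,
)

```text
t: 6.05
eef_pos: [0.4461, -0.1756, -0.0029]
orientation: [[0.026, -1.0, 0.0], [-1.0, -0.026, -0.0], [0.0, -0.0, -1.0]]
contact_force: [0.2, 0.1, 0.9]
grip_width: 0.759
```

Run:
```python
from h import *
s=pic('scene');p=arm.state();print(p['eef_pos'],p['contact_force'],p['grip_width'])
im=cv2.resize(s[140:240,180:313,::-1],None,fx=6,fy=6,interpolation=cv2.INTER_CUBIC)
cv2.imwrite('pics/i.png',im)
```

```text
[ 0.44610224 -0.17554613 -0.00289252] [-0.39016718 -0.62394038  0.51475646] 0.7634837051501757
```

View pics/i.png

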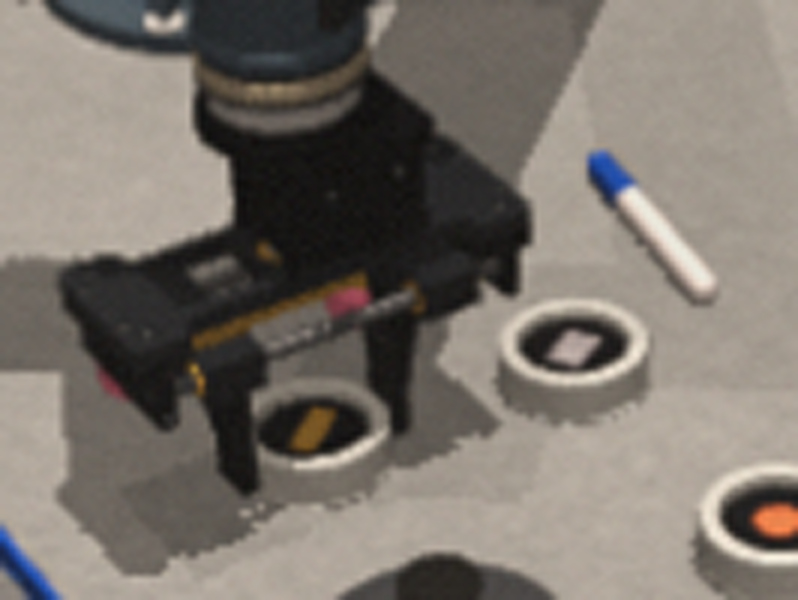

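Ring C is gripped, with the tips beside it near the bench. The height reading sits about 25 mm low of what the pictures show, so I'll use relative heights: −0.003 reads as "ring on bench".

move_arm(
  linear=[
    [0, 0, -0.04],
    [0, 0, -0.1],
    [0, 0, -0.1],
    [0, 0, 0],
    [0.0162, -0.097, 0],
    [0.0162, -0.097, 0],
    [0.0162, -0.097, 0],
    [0.0162, -0.097, 0],
    [0.0162, -0.097, 0],
    [0, 0, 0],
    [0, 0, 0],
    [0, 0, 0],
  ],
  rot=[
    [0, 0, 0],
    [0, 0, 0],
    [0, 0, 0],
    [0, 0, 0],
    [0, 0, 0],
    [0, 0, 0],
    [0, 0, 0],
    [0, 0, 0],
    [0, 0, 0],
    [0, 0, 0],
    [0, 0, 0],
    [0, 0, 0],
  ],
  fingers=[0.2, 0.2, 0.2, 0.2, 0.2, 0.2, 0.2, 0.2, 0.2, 0.2, 0.2, 0.2],
)

```text
t: 7.3
eef_pos: [0.5899, -0.195, 0.068]
orientation: [[0.026, -1.0, -0.004], [-1.0, -0.026, 0.002], [-0.002, 0.004, -1.0]]
contact_force: [0.7, -0.7, -2.3]
grip_width: 0.76
```

Run:
```python
from h import *
np.set_printoptions(precision=4,suppress=True)
p=arm.state();print(p['eef_pos'],p['contact_force'],p['grip_width'])
s=pic('scene');t=pic('top')
cs=cv2.resize(s[140:270,190:330],None,fx=4.5,fy=4.5,interpolation=cv2.INTER_CUBIC)[:585]
ct=cv2.resize(t[150:280,290:360],None,fx=4.5,fy=4.5,interpolation=cv2.INTER_CUBIC)[:585,:170+0*1]
ct=cv2.resize(t[150:280,300:337],None,fx=4.5,fy=4.5,interpolation=cv2.INTER_CUBIC)
cv2.imwrite('pics/j.png',np.hstack([cs,ct])[:,:,::-1]); print(cs.shape,ct.shape)
for n,im in(('scene',s),('top',t)):
    h=cv2.cvtColor(im,cv2.COLOR_RGB2HSV);m=cv2.inRange(h,(15,110,70),(32,255,255))
    n_,l,st,ce=cv2.connectedComponentsWithStats(m)
    print(n,[(st[i],ce[i].round(1)) for i in range(1,n_) if st[i,4]>6 and 180<ce[i][0]<360 and 130<ce[i][1]<300])
```

```text
[ 0.5899 -0.195   0.068 ] [ 0.6712 -0.6938 -2.2773] 0.7598319099480709
(585, 630, 3) (585, 166, 3)
scene [(array([242, 186,   4,   4,   9], dtype=int32), array([243.4, 187.6])), (array([231, 193,  31,  14,  59], dtype=int32), array([243.8, 199.7])), (array([270, 193,   4,   6,  11], dtype=int32), array([271.7, 195.4])), (array([200, 196,   5,   2,   8], dtype=int32), array([202.4, 196.4])), (array([229, 209,   4,   7,  15], dtype=int32), array([230.8, 211.9])), (array([248, 217,   8,   9,  43], dtype=int32), array([251.6, 220.7]))]
top [(array([264, 189,   8,   8,  50], dtype=int32), array([267.3, 192.6]))]
```

View pics/j.png

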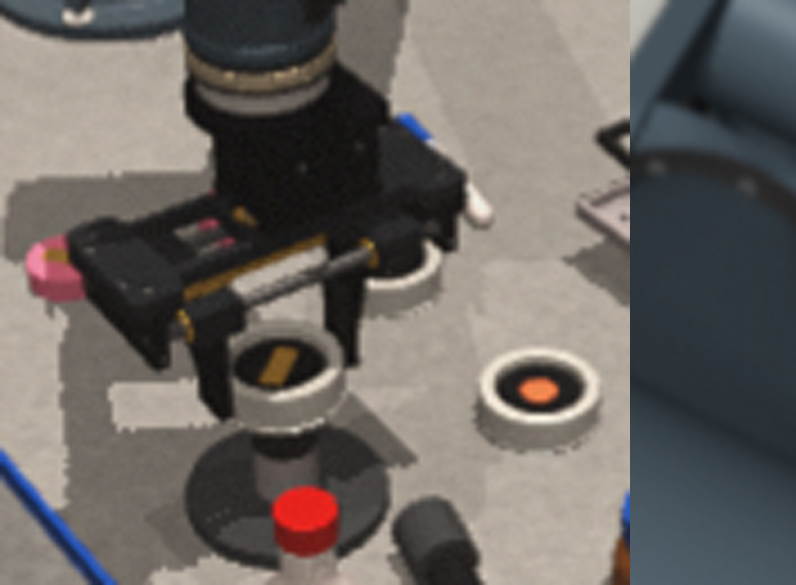

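Ring C is held level above the ejector post, with its rim centre at (253.4,220.1) in the scene view. The post's visible part is directly below it.

Run:
```python
from h import *
np.set_printoptions(precision=4,suppress=True)
for z in(.090,.095,.1): print(z,onz('scene',[(253.4,220.1)],z))
print('post',onz('scene',[(253,237)],.046),'inlay was',onz('scene',[(231.9,211.0)],.019),onz('scene',[(251.6,220.7)],.090))
```

```text
0.09 [[ 0.5908 -0.1888  0.09  ]]
0.095 [[ 0.5965 -0.1918  0.095 ]]
0.1 [[ 0.6021 -0.1949  0.1   ]]
post [[ 0.5966 -0.1956  0.046 ]] inlay was [[ 0.4456 -0.1732  0.019 ]] [[ 0.5904 -0.1934  0.09  ]]
```

move_arm(
  linear=[
    [0.008, 0, 0.02],
    [0, 0, 0.03],
    [0, 0, 0.03],
    [0, 0, 0.02],
    [0, 0, 0.01],
    [0, 0, 0.01],
    [0, 0, 0],
  ],
  rot=[
    [0, 0, 0],
    [0, 0, 0],
    [0, 0, 0],
    [0, 0, 0],
    [0, 0, 0],
    [0, 0, 0],
    [0, 0, 0],
  ],
  fingers=[0.2, 0.2, 0.2, 0.2, 0.2, 0.2, 0.2],
)

```text
t: 8.1
eef_pos: [0.5921, -0.1983, 0.0327]
orientation: [[0.026, -1.0, -0.0], [-1.0, -0.026, 0.0], [-0.0, 0.0, -1.0]]
contact_force: [-0.7, -0.6, -1.9]
grip_width: 0.762
```

move_arm(
  linear=[
    [0, 0, 0.02],
    [0, 0, 0.02],
    [0, 0, 0.018],
    [0, 0, 0.01],
    [0, 0, 0.006],
    [0, 0, 0],
  ],
  rot=[
    [0, 0, 0],
    [0, 0, 0],
    [0, 0, 0],
    [0, 0, 0],
    [0, 0, 0],
    [0, 0, 0],
  ],
  fingers=[0.2, 0.2, 0.2, 0.2, 0.2, 0.2],
)

```text
t: 8.7
eef_pos: [0.5919, -0.1983, 0.0105]
orientation: [[0.026, -1.0, -0.001], [-1.0, -0.026, 0.0], [-0.0, 0.001, -1.0]]
contact_force: [0.4, 0.3, -0.6]
grip_width: 0.763
```

move_arm(
  linear=[
    [0, 0, 0.005],
    [0, 0, 0.002],
    [0, 0, 0],
  ],
  rot=[
    [0, 0, 0],
    [0, 0, 0],
    [0, 0, 0],
  ],
  fingers=[0.2, 0.2, 0.2],
)

```text
t: 9.0
eef_pos: [0.5923, -0.1985, 0.0091]
orientation: [[0.026, -1.0, 0.0], [-1.0, -0.026, -0.0], [0.0, -0.0, -1.0]]
contact_force: [-0.7, 0.6, 0.7]
grip_width: 0.761
```

move_arm(
  linear=[
    [0, 0, 0],
    [0, 0, 0],
    [0, 0, 0],
    [0, 0, -0.03],
    [0, 0, -0.04],
    [0, 0, -0.04],
    [0, 0, 0],
    [0, 0, 0],
    [0, 0, 0],
    [0, 0, 0],
    [0, 0, 0],
    [0, 0, 0],
  ],
  rot=[
    [0, 0, 0],
    [0, 0, 0],
    [0, 0, 0],
    [0, 0, 0],
    [0, 0, 0],
    [0, 0, 0],
    [0, 0, 0],
    [0, 0, 0],
    [0, 0, 0],
    [0, 0, 0],
    [0, 0, 0],
    [0, 0, 0],
  ],
  fingers=[1, 1, 1, 1, 1, 1, 1, -0.1, -0.1, -0.1, -0.1, -0.1],
  grip_force=15,
)

```text
t: 10.2
eef_pos: [0.5919, -0.1983, 0.0414]
orientation: [[0.026, -1.0, -0.001], [-1.0, -0.026, 0.0], [-0.0, 0.001, -1.0]]
contact_force: [-1.4, 0.7, -0.0]
grip_width: 0.63
```

Run:
```python
from h import *
p=arm.state();print(p['t'],p['eef_pos'],p['contact_force'],p['grip_width']*87)
s=pic('scene');cv2.imwrite('pics/k.png',cv2.resize(s[140:270,190:360],None,fx=4.5,fy=4.5,interpolation=cv2.INTER_CUBIC)[:,:,::-1])
```

```text
10.2 [ 0.59190074 -0.19826491  0.041351  ] [-1.35243458  0.70497205 -0.04768485] 54.8363439042984
```

View pics/k.png

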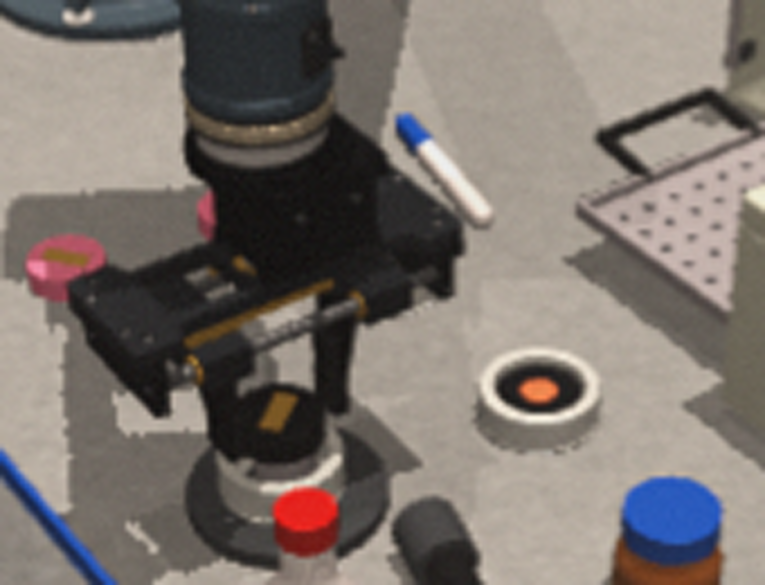

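move_arm(
  linear=[
    [0, 0, 0],
    [0, 0, 0],
    [0, 0, 0],
  ],
  rot=[
    [0, 0, 0],
    [0, 0, 0],
    [0, 0, 0],
  ],
  fingers=[-0.2, -0.2, -0.2],
)

```text
t: 10.55
eef_pos: [0.592, -0.1983, 0.0416]
orientation: [[0.026, -1.0, -0.0], [-1.0, -0.026, 0.0], [-0.0, 0.0, -1.0]]
contact_force: [-0.2, 0.5, -0.2]
grip_width: 0.561
```

move_arm(
  linear=[
    [0, 0, -0.018],
    [0, 0, -0.018],
    [0, 0, -0.018],
    [0, 0, -0.018],
    [0, 0, -0.018],
    [0, 0, -0.018],
    [0, 0, -0.018],
    [0, 0, -0.018],
    [0, 0, -0.018],
    [0, 0, -0.018],
    [0, 0, -0.02],
    [0, 0, 0],
  ],
  rot=[
    [0, 0, 0],
    [0, 0, -0.136],
    [0, 0, -0.136],
    [0, 0, -0.136],
    [0, 0, -0.136],
    [0, 0, -0.136],
    [0, 0, -0.136],
    [0, 0, -0.136],
    [0, 0, -0.136],
    [0, 0, -0.136],
    [0, 0, -0.136],
    [0, 0, -0.136],
  ],
  fingers=[-0.2, -0.2, -0.2, -0.2, -0.2, -0.2, -0.2, -0.2, -0.2, -0.2, -0.2, -0.2],
)

```text
t: 11.75
eef_pos: [0.5928, -0.1987, 0.1031]
orientation: [[1.0, 0.028, 0.002], [0.028, -1.0, -0.001], [0.002, 0.001, -1.0]]
contact_force: [0.3, -0.6, -0.5]
grip_width: 0.564
```

Run:
```python
from h import *
p=arm.state();print(p['t'],p['eef_pos'],p['contact_force'],p['grip_width']*87)
rel([.551,.209,.102],.026)
# ring rims check in top: ring A and B, C on foot
t=pic('top');s=pic('scene');cv2.imwrite('pics/l.png',np.hstack([t[140:340,200:460],s[120:320,160:420]])[:,:,::-1])
```

```text
11.75 [ 0.59276426 -0.19867098  0.10311589] [ 0.26525844 -0.63106262 -0.50040636] 49.08179604514627
shift [-0.104 -1.362  0.004] rows 10 each [-0.0104 -0.1362  0.0004] turn 0.001 tilt [ 0.002 -0.001]
```

move_arm(
  linear=[
    [-0.0104, -0.136, 0],
    [-0.0104, -0.136, 0],
    [-0.0104, -0.136, 0],
    [-0.0104, -0.136, 0],
    [-0.0104, -0.136, 0],
    [-0.0104, -0.136, 0],
    [-0.0104, -0.136, 0],
    [-0.0104, -0.136, 0],
    [-0.0104, -0.136, 0],
    [-0.0104, -0.136, 0],
    [0, 0, 0],
    [0, 0, 0],
  ],
  rot=[
    [0, 0, 0],
    [0, 0, 0],
    [0, 0, 0],
    [0, 0, 0],
    [0, 0, 0],
    [0, 0, 0],
    [0, 0, 0],
    [0, 0, 0],
    [0, 0, 0],
    [0, 0, 0],
    [0, 0, 0],
    [0, 0, 0],
  ],
  fingers=[-0.2, -0.2, -0.2, -0.2, -0.2, -0.2, -0.2, -0.2, -0.2, -0.2, -0.2, -0.2],
)

```text
t: 13.05
eef_pos: [0.5517, 0.2098, 0.1018]
orientation: [[1.0, 0.022, -0.0], [0.022, -1.0, -0.0], [-0.0, 0.0, -1.0]]
contact_force: [0.1, 0.1, -0.4]
grip_width: 0.561
```

Run:
```python
from h import *
p=arm.state();print(p['t'],p['eef_pos'],p['contact_force'],p['grip_width']*87)
rel([.551,.209,.06],.026)
t=pic('top');s=pic('scene');cv2.imwrite('pics/m.png',cv2.resize(np.hstack([t[130:310,200:380],s[70:250,250:430]]),None,fx=2.2,fy=2.2,interpolation=cv2.INTER_CUBIC)[:,:,::-1])
```

```text
13.05 [0.55169836 0.20980246 0.1017726 ] [ 0.10404845  0.07764003 -0.42796707] 48.77001032986127
shift [-0.002  0.003  0.139] rows 1 each [-0.0024  0.0026  0.1392] turn -0.004 tilt [-0.     -0.0004]
```

View pics/m.png

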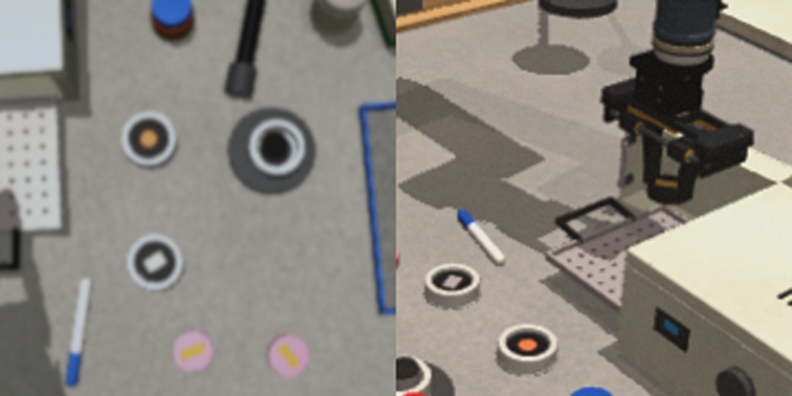

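The disc is held flat over the tray. The ring stands around the post, centred at about (326,196) in the top view, and rings A and B haven't moved. I'll lower it now.

move_arm(
  linear=[
    [0, 0, 0.06],
    [0, 0, 0.06],
    [0, 0, 0.06],
    [0, 0, 0.03],
    [0, 0, 0.01],
    [0, 0, 0.005],
    [0, 0, 0],
  ],
  rot=[
    [0, 0, 0],
    [0, 0, 0],
    [0, 0, 0],
    [0, 0, 0],
    [0, 0, 0],
    [0, 0, 0],
    [0, 0, 0],
  ],
  fingers=[-0.2, -0.2, -0.2, -0.2, -0.2, -0.2, -0.2],
)

```text
t: 13.85
eef_pos: [0.5527, 0.2086, 0.0348]
orientation: [[1.0, 0.021, 0.001], [0.021, -1.0, 0.0], [0.001, -0.0, -1.0]]
contact_force: [0.2, -0.3, -1.2]
grip_width: 0.563
```

move_arm(
  linear=[
    [0, 0, 0.004],
    [0, 0, 0],
  ],
  rot=[
    [0, 0, 0],
    [0, 0, 0],
  ],
  fingers=[-0.2, -0.2],
)

```text
t: 14.05
eef_pos: [0.5524, 0.209, 0.0336]
orientation: [[1.0, 0.022, 0.001], [0.022, -1.0, 0.0], [0.001, -0.0, -1.0]]
contact_force: [-0.5, 1.2, -0.4]
grip_width: 0.567
```

move_arm(
  linear=[
    [0, 0, 0.003],
    [0, 0, 0],
  ],
  rot=[
    [0, 0, 0],
    [0, 0, 0],
  ],
  fingers=[-0.2, -0.2],
)

```text
t: 14.25
eef_pos: [0.5523, 0.209, 0.0324]
orientation: [[1.0, 0.022, 0.001], [0.022, -1.0, 0.0], [0.001, -0.0, -1.0]]
contact_force: [0.9, 1.0, -0.9]
grip_width: 0.56
```

move_arm(
  linear=[
    [0, 0, 0.002],
    [0, 0, 0],
    [0, 0, 0],
    [0, 0, 0],
    [0, 0, -0.03],
    [0, 0, -0.08],
    [0, 0, -0.1],
    [0, 0, -0.02],
    [0, 0, 0],
  ],
  rot=[
    [0, 0, 0],
    [0, 0, 0],
    [0, 0, 0],
    [0, 0, 0],
    [0, 0, 0],
    [0, 0, 0],
    [0, 0, 0],
    [0, 0, 0],
    [0, 0, 0],
  ],
  fingers=[-0.2, 0.4, 0.4, 0.4, 0.4, 0.4, 0.4, 0.4, 0.4],
)

```text
t: 15.15
eef_pos: [0.5531, 0.2091, 0.1021]
orientation: [[1.0, 0.022, 0.003], [0.022, -1.0, 0.001], [0.003, -0.001, -1.0]]
contact_force: [0.4, -0.3, -0.1]
grip_width: 0.704
```

move_arm(
  linear=[
    [0.0104, 0.136, 0],
    [0.0104, 0.136, 0],
    [0.0104, 0.136, 0],
    [0.0104, 0.136, 0],
    [0.0104, 0.136, 0],
    [0.0104, 0.136, 0],
    [0.0104, 0.136, 0],
    [0.0104, 0.136, 0],
    [0.0104, 0.136, 0],
    [0.0104, 0.136, 0],
    [0, 0, 0],
  ],
  rot=[
    [0, 0, 0],
    [0, 0, 0],
    [0, 0, 0],
    [0, 0, 0],
    [0, 0, 0],
    [0, 0, 0],
    [0, 0, 0],
    [0, 0, 0],
    [0, 0, 0],
    [0, 0, 0],
    [0, 0, 0],
  ],
  fingers=[1, 1, 1, 1, 1, 1, 1, 1, 1, 1, 1],
)

```text
t: 16.25
eef_pos: [0.5927, -0.2042, 0.0993]
orientation: [[1.0, 0.016, 0.001], [0.016, -1.0, -0.002], [0.001, 0.002, -1.0]]
contact_force: [0.3, -0.0, 0.1]
grip_width: 1.0
```

move_arm(
  linear=[
    [0, 0, 0],
    [0, 0, 0],
    [0, 0, 0],
    [0, 0, 0],
    [0, 0, 0],
    [0, 0, 0],
    [0, 0, 0],
    [0, 0, 0],
    [0, 0, 0],
    [0, 0, 0],
    [0, 0, 0],
    [0, 0, 0],
  ],
  rot=[
    [0, 0, 0.136],
    [0, 0, 0.136],
    [0, 0, 0.136],
    [0, 0, 0.136],
    [0, 0, 0.136],
    [0, 0, 0.136],
    [0, 0, 0.136],
    [0, 0, 0.136],
    [0, 0, 0.136],
    [0, 0, 0.136],
    [0, 0, 0.136],
    [0, 0, 0],
  ],
  fingers=[1, 1, 1, 1, 1, 1, 1, 1, 1, 1, 1, 1],
)

```text
t: 17.45
eef_pos: [0.5911, -0.1971, 0.0992]
orientation: [[0.027, -1.0, -0.003], [-1.0, -0.027, 0.002], [-0.002, 0.003, -1.0]]
contact_force: [0.4, -0.1, -0.6]
grip_width: 1.004
```

Run:
```python
from h import *
p=arm.state();print(p['t'],p['eef_pos'],p['contact_force'],p['grip_width']*87)
rel([.592,-.1983,.0095],-1.545)
t=pic('top','t2.png')
h=cv2.cvtColor(t,cv2.COLOR_RGB2HSV);m=cv2.inRange(h,(15,110,60),(32,255,255))
n_,l,st,ce=cv2.connectedComponentsWithStats(m)
for i in range(1,n_):
    if st[i,4]>6: print(st[i],ce[i].round(1),onz('top',[ce[i]],.053))
d=(cv2.cvtColor(t,cv2.COLOR_RGB2GRAY)[165:255,145:235]<75).astype(np.uint8);n_,l,st,ce=cv2.connectedComponentsWithStats(d)
for i in range(1,n_):
    if st[i,4]>60: print('dark',st[i],ce[i]+[145,165],onz('top',[ce[i]+[145,165]],.053))
```

```text
17.45 [ 0.59109822 -0.19707637  0.09919008] [ 0.44899393 -0.09891855 -0.61562021] 87.35729688363244
shift [ 0.004 -0.003  0.299] rows 2 each [ 0.0021 -0.0014  0.1495] turn 0.001 tilt [-0.0026  0.0017]
[498 132  46 108 698] [520.9 185.1] [[ 0.60469397 -0.72350476  0.053     ]]
[264 189   8   8  51] [267.2 192.7] [[ 0.60255355 -0.04576678  0.053     ]]
[468 245  11  11  35] [472.7 251.3] [[ 0.43329275 -0.57521454  0.053     ]]
dark [   0    5   90   85 2401] [190.4002499  213.60474802] [[0.55188531 0.15933648 0.053     ]]
```

Run:
```python
from h import *
t=cv2.imread('pics/t2.png')[:,:,::-1];s=pic('scene','s2.png')
for n,im in(('top',t),('scene',s)):
    h=cv2.cvtColor(im,cv2.COLOR_RGB2HSV);g=cv2.cvtColor(im,cv2.COLOR_RGB2GRAY)
    q=proj(n,[[.552,.209,.053],[.55,.097,.053]]);print(n,q)
    u,v=q[0].round().astype(int);print(g[v-12:v+13:3,u-14:u+15:2]);print(h[v-3:v+4:2,u-4:u+5:2].tolist())
```

```text
top [[171.93556905 214.05257341]
 [213.71350145 213.68925821]]
[[73 72 70 69 69 68 66 66 63 62 61 59 58 56 54]
 [75 74 73 73 72 71 70 68 67 66 65 63 61 61 58]
 [77 76 75 75 75 73 72 72 71 70 69 68 67 64 63]
 [79 79 77 77 76 76 75 74 73 72 71 71 70 68 68]
 [81 80 80 80 78 78 77 76 76 75 74 73 72 72 70]
 [83 83 82 82 81 80 79 78 77 77 75 75 75 74 72]
 [87 86 85 84 83 82 81 81 80 79 78 78 76 75 74]
 [89 88 88 86 85 85 84 83 82 81 80 80 79 78 78]
 [91 91 90 90 88 87 86 86 84 83 83 81 81 81 80]]
[[[101, 64, 87], [101, 62, 86], [103, 62, 86], [103, 63, 85], [102, 61, 83]], [[103, 60, 89], [102, 64, 88], [101, 62, 87], [101, 62, 86], [101, 60, 85]], [[103, 59, 90], [104, 62, 90], [104, 63, 89], [102, 64, 88], [101, 62, 87]], [[102, 61, 92], [102, 62, 91], [103, 59, 90], [102, 63, 89], [101, 61, 88]]]
scene [[370.26205918 174.58737059]
 [338.42222812 186.7089267 ]]
[[115 143 153 150 149 141 152 136 125 131 120 103 104 103 103]
 [ 65 100 122 158 140 102 119 160  99  94 138 140 133 117 102]
 [121  63 100 150 184 190 188 165 181 186 113  83 132 151 137]
 [171 190 190 171  92  50  46  41  41  39  90 179 208 233 234]
 [184 186 169 106  35 100 130 159 206 223 233 232 231 231 232]
 [180 186 182  63  81 194 230 232 230 230 231 232 231 229 231]
 [173 192 214 232 232 230 230 231 230 230 231 230 231 230 231]
 [183 231 232 232 231 230 230 230 230 230 231 230 230 231 232]
 [104 109 164 226 231 229 229 229 230 230 229 230 230 231 231]]
[[[13, 79, 58], [14, 93, 55], [13, 51, 45], [12, 30, 43], [10, 19, 41]], [[18, 177, 194], [19, 179, 212], [19, 179, 199], [18, 160, 188], [20, 99, 190]], [[13, 85, 54], [17, 99, 98], [20, 50, 210], [27, 33, 235], [27, 30, 236]], [[26, 43, 201], [27, 30, 235], [28, 27, 236], [27, 30, 235], [27, 30, 235]]]
```

move_arm(
  linear=[
    [0.004, -0.003, 0.06],
    [0, 0, 0.08],
    [0, 0, 0.08],
    [0, 0, 0.05],
    [0, 0, 0.029],
    [0, 0, 0],
    [0, 0, 0],
    [0, 0, 0],
    [0, 0, 0],
    [0, 0, 0],
    [0, 0, 0],
    [0, 0, 0],
  ],
  rot=[
    [0, 0, 0],
    [0, 0, 0],
    [0, 0, 0],
    [0, 0, 0],
    [0, 0, 0],
    [0, 0, 0],
    [0, 0, 0],
    [0, 0, 0],
    [0, 0, 0],
    [0, 0, 0],
    [0, 0, 0],
    [0, 0, 0],
  ],
  fingers=[1, 1, 1, 1, 1, 1, 0.2, 0.2, 0.2, 0.2, 0.2, 0.2],
  grip_force=20,
)

```text
t: 18.75
eef_pos: [0.5937, -0.1999, 0.0118]
orientation: [[0.026, -1.0, 0.002], [-1.0, -0.026, -0.001], [0.001, -0.002, -1.0]]
contact_force: [-1.1, 0.5, 5.1]
grip_width: 0.759
```

move_arm(
  linear=[
    [0, 0, -0.03],
    [0, 0, -0.08],
    [0, 0, -0.09],
    [0, 0, 0],
    [0.126, -0.003, 0],
    [0.126, -0.003, 0],
    [0.126, -0.003, 0],
    [0.126, -0.003, 0],
    [0.126, -0.003, 0],
    [0, 0, 0],
    [0, 0, 0],
  ],
  rot=[
    [0, 0, 0],
    [0, 0, 0],
    [0, 0, 0],
    [0, 0, 0],
    [0, 0, 0],
    [0, 0, 0],
    [0, 0, 0],
    [0, 0, 0],
    [0, 0, 0],
    [0, 0, 0],
    [0, 0, 0],
  ],
  fingers=[0.2, 0.2, 0.2, 0.2, 0.2, 0.2, 0.2, 0.2, 0.2, 0.2, 0.2],
)

```text
t: 19.85
eef_pos: [0.6012, -0.3885, 0.0692]
orientation: [[0.024, -1.0, -0.002], [-1.0, -0.024, 0.002], [-0.002, 0.002, -1.0]]
contact_force: [0.1, 0.2, -1.9]
grip_width: 0.758
```

Run:
```python
from h import *
p=arm.state();print(p['t'],p['eef_pos'],p['contact_force'],p['grip_width']*87)
rel([.599,-.388,.003],-1.545)
t=pic('top','t3.png')
g=cv2.cvtColor(t,cv2.COLOR_RGB2GRAY);d=(g[165:255,145:235]<75).astype(np.uint8);n_,l,st,ce=cv2.connectedComponentsWithStats(d)
for i in range(1,n_):
    if st[i,4]>40: print('dark',st[i],ce[i]+[145,165],onz('top',[ce[i]+[145,165]],.053))
```

```text
19.85 [ 0.60119996 -0.38849017  0.06919049] [ 0.059227    0.2461379  -1.92297785] 65.92195526505837
shift [-0.002  0.007  0.221] rows 2 each [-0.0009  0.0036  0.1103] turn -0.002 tilt [-0.0019  0.0023]
dark [ 0  4  6  9 42] [147.83333333 172.4047619 ] [[0.6681546  0.27800717 0.053     ]]
dark [ 20  42  18  17 134] [174.44029851 215.3358209 ] [[0.54837432 0.20217682 0.053     ]]
dark [ 76  67  14  23 176] [229.65340909 246.17613636] [[0.46325946 0.05493148 0.053     ]]
dark [ 27  70  37  19 183] [191.04371585 247.72677596] [[0.46154809 0.1565699  0.053     ]]
```

move_arm(
  linear=[
    [-0.001, 0.005, 0.06],
    [0, 0, 0.06],
    [0, 0, 0.05],
    [0, 0, 0.027],
    [0, 0, 0.005],
    [0, 0, 0.005],
    [0, 0, 0],
  ],
  rot=[
    [0, 0, 0],
    [0, 0, 0],
    [0, 0, 0],
    [0, 0, 0],
    [0, 0, 0],
    [0, 0, 0],
    [0, 0, 0],
  ],
  fingers=[0.2, 0.2, 0.2, 0.2, 0.2, 0.2, 0.2],
)

```text
t: 20.6
eef_pos: [0.6013, -0.3885, 0.0092]
orientation: [[0.026, -1.0, 0.001], [-1.0, -0.026, -0.001], [0.001, -0.001, -1.0]]
contact_force: [-0.4, -0.0, -0.6]
grip_width: 0.76
```

move_arm(
  linear=[
    [0, 0, 0.004],
    [0, 0, 0.003],
    [0, 0, 0],
  ],
  rot=[
    [0, 0, 0],
    [0, 0, 0],
    [0, 0, 0],
  ],
  fingers=[0.2, 0.2, 0.2],
)

```text
t: 20.9
eef_pos: [0.601, -0.3882, 0.0069]
orientation: [[0.026, -1.0, 0.0], [-1.0, -0.026, -0.0], [0.0, -0.0, -1.0]]
contact_force: [-0.2, 0.9, -1.0]
grip_width: 0.759
```

move_arm(
  linear=[
    [0, 0, 0.003],
    [0, 0, 0.003],
    [0, 0, 0],
  ],
  rot=[
    [0, 0, 0],
    [0, 0, 0],
    [0, 0, 0],
  ],
  fingers=[0.2, 0.2, 0.2],
)

```text
t: 21.2
eef_pos: [0.601, -0.3882, 0.0049]
orientation: [[0.026, -1.0, 0.0], [-1.0, -0.026, -0.0], [0.0, -0.0, -1.0]]
contact_force: [0.1, -0.8, 0.0]
grip_width: 0.76
```

move_arm(
  linear=[
    [0, 0, 0.003],
    [0, 0, 0.003],
    [0, 0, 0],
  ],
  rot=[
    [0, 0, 0],
    [0, 0, 0],
    [0, 0, 0],
  ],
  fingers=[0.2, 0.2, 0.2],
)

```text
t: 21.5
eef_pos: [0.6009, -0.3882, 0.0048]
orientation: [[0.026, -1.0, -0.0], [-1.0, -0.026, -0.0], [0.0, 0.0, -1.0]]
contact_force: [-2.2, 1.5, 8.3]
grip_width: 0.762
```

move_arm(
  linear=[
    [0, 0, -0.005],
    [0, 0, 0],
    [0, 0, 0],
    [0, 0, 0],
    [0, 0, -0.05],
    [0, 0, -0.1],
    [0, 0, -0.1],
    [0, 0, 0],
  ],
  rot=[
    [0, 0, 0],
    [0, 0, 0],
    [0, 0, 0],
    [0, 0, 0],
    [0, 0, 0],
    [0, 0, 0],
    [0, 0, 0],
    [0, 0, 0],
  ],
  fingers=[0.2, 1, 1, 1, 1, 1, 1, 1],
)

```text
t: 22.3
eef_pos: [0.6042, -0.3909, 0.086]
orientation: [[0.026, -1.0, 0.009], [-1.0, -0.026, -0.008], [0.008, -0.008, -1.0]]
contact_force: [0.4, -0.9, -0.5]
grip_width: 0.998
```

```bash
cat >> h.py <<'E'
def rings(n,im,boxes,th=75):
    g=cv2.cvtColor(im,cv2.COLOR_RGB2GRAY)
    for (u,v) in boxes:
        w=25; x0,y0=u-w,v-w; m=(g[y0:v+w,x0:u+w]<th).astype(np.uint8)
        for c in cv2.findContours(m,cv2.RETR_EXTERNAL,2)[0]:
            a=cv2.contourArea(c)
            if 60<a<260:
                M=cv2.moments(c);p=(M['m10']/a+x0,M['m01']/a+y0); print(n,(u,v),'area',a,np.round(p,2),onz(n,[p],.019).round(4))
E
python3 - <<'E'
from h import *
a=cv2.imread('pics/top0.png')[:,:,::-1].copy();rings('top',a,[(267,193),(270,249),(318,252)])
rings('scene',cv2.imread('pics/scene0.png')[:,:,::-1].copy(),[(232,211),(275,197),(309,225)])
t=pic('top','t4.png');s=pic('scene')
print('now');rings('top',t,[(267,193),(270,249)]);rings('scene',s,[(275,197),(309,225)])
p=arm.state();print(p['t'],p['eef_pos']);rel([.458,-.0485,.085],-1.545)
E
```

```text
top (267, 193) area 196.0 [267.03 192.4 ] [[ 0.6102 -0.0435  0.019 ]]
top (270, 249) area 206.0 [270.  248.5] [[ 0.4565 -0.0487  0.019 ]]
top (318, 252) area 213.0 [318.12 251.84] [[ 0.4444 -0.1772  0.019 ]]
scene (232, 211) area 67.5 [231.41 210.36] [[ 0.4424 -0.173   0.019 ]]
scene (275, 197) area 101.0 [275.01 196.98] [[ 0.4548 -0.0449  0.019 ]]
scene (309, 225) area 135.5 [309.49 225.8 ] [[ 0.6091 -0.0399  0.019 ]]
now
top (267, 193) area 212.0 [249.44 206.43] [[0.5725 0.0053 0.019 ]]
scene (309, 225) area 124.5 [309.38 225.67] [[ 0.6085 -0.0398  0.019 ]]
22.4 [ 0.60162207 -0.38869702  0.08157688]
shift [-1.146  0.449 -0.011] rows 9 each [-0.1273  0.0499 -0.0013] turn 0.0 tilt [ 0.0023 -0.002 ]
```

Run:
```python
from h import *
t=cv2.imread('pics/t4.png');s=pic('scene','s4.png')[:,:,::-1]
cv2.imwrite('pics/n.png',cv2.resize(np.hstack([t[140:340,140:340],s[120:320,200:400]]),None,fx=2,fy=2,interpolation=cv2.INTER_CUBIC))
```

```text
(no output)
```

View pics/n.png

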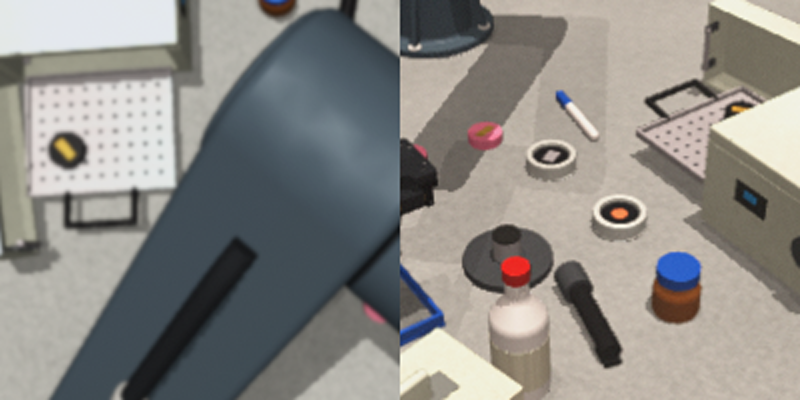

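The disc lies flat on the tray at top pixel (174,214) with its polished face up. The white-inlay and orange rings have not moved.

move_arm(
  linear=[
    [-0.1283, 0.05, 0],
    [-0.1283, 0.05, 0],
    [-0.1283, 0.05, 0],
    [-0.1283, 0.05, 0],
    [-0.1283, 0.05, 0],
    [-0.1283, 0.05, 0],
    [-0.1283, 0.05, 0],
    [-0.1283, 0.05, 0],
    [-0.1283, 0.05, 0],
    [0, 0, 0],
    [0, 0, 0],
    [0, 0, 0],
  ],
  rot=[
    [0, 0, 0],
    [0, 0, 0],
    [0, 0, 0],
    [0, 0, 0],
    [0, 0, 0],
    [0, 0, 0],
    [0, 0, 0],
    [0, 0, 0],
    [0, 0, 0],
    [0, 0, 0],
    [0, 0, 0],
    [0, 0, 0],
  ],
  fingers=[1, 1, 1, 1, 1, 1, 1, 1, 1, 1, 1, 1],
)

```text
t: 23.65
eef_pos: [0.458, -0.0461, 0.0793]
orientation: [[0.025, -1.0, 0.001], [-1.0, -0.025, -0.0], [0.0, -0.001, -1.0]]
contact_force: [0.5, 0.5, -0.6]
grip_width: 0.996
```

Run:
```python
from h import *
s=pic('scene');rings('scene',s,[(309,225),(275,197)])
p=arm.state();print(p['t'],p['eef_pos']);rel([.4575,-.0465,0],-1.545)
```

```text
scene (309, 225) area 133.5 [309.51 225.8 ] [[ 0.6091 -0.0398  0.019 ]]
scene (275, 197) area 106.0 [274.84 196.97] [[ 0.4545 -0.0453  0.019 ]]
scene (275, 197) area 62.0 [259.63 177.13] [[ 0.346  -0.0288  0.019 ]]
23.7 [ 0.4581232  -0.0464053   0.07933775]
shift [0.    0.002 0.264] rows 2 each [1.000e-04 1.000e-03 1.322e-01] turn -0.001 tilt [ 0.001  -0.0005]
```

Lower and grip ring B.

move_arm(
  linear=[
    [0, 0, 0.06],
    [0, 0, 0.08],
    [0, 0, 0.07],
    [0, 0, 0.04],
    [0, 0, 0.014],
    [0, 0, 0],
    [0, 0, 0],
    [0, 0, 0],
    [0, 0, 0],
    [0, 0, 0],
    [0, 0, 0],
    [0, 0, 0],
  ],
  rot=[
    [0, 0, 0],
    [0, 0, 0],
    [0, 0, 0],
    [0, 0, 0],
    [0, 0, 0],
    [0, 0, 0],
    [0, 0, 0],
    [0, 0, 0],
    [0, 0, 0],
    [0, 0, 0],
    [0, 0, 0],
    [0, 0, 0],
  ],
  fingers=[1, 1, 1, 1, 1, 1, 0.2, 0.2, 0.2, 0.2, 0.2, 0.2],
  grip_force=20,
)

```text
t: 24.9
eef_pos: [0.4577, -0.0456, 0.001]
orientation: [[0.026, -1.0, 0.002], [-1.0, -0.026, -0.001], [0.001, -0.002, -1.0]]
contact_force: [-0.4, -2.2, 5.8]
grip_width: 0.779
```

move_arm(
  linear=[
    [0, 0, -0.04],
    [0, 0, -0.1],
    [0, 0, -0.1],
    [0, 0, 0],
    [0.0863, -0.0724, 0],
    [0.0863, -0.0724, 0],
    [0.0863, -0.0724, 0],
    [0.0863, -0.0724, 0],
    [0.0863, -0.0724, 0],
    [0.0863, -0.0724, 0],
    [0, 0, 0],
    [0, 0, 0],
  ],
  rot=[
    [0, 0, 0],
    [0, 0, 0],
    [0, 0, 0],
    [0, 0, 0],
    [0, 0, 0],
    [0, 0, 0],
    [0, 0, 0],
    [0, 0, 0],
    [0, 0, 0],
    [0, 0, 0],
    [0, 0, 0],
    [0, 0, 0],
  ],
  fingers=[0.2, 0.2, 0.2, 0.2, 0.2, 0.2, 0.2, 0.2, 0.2, 0.2, 0.2, 0.2],
)

```text
t: 26.1
eef_pos: [0.5903, -0.1971, 0.0709]
orientation: [[0.025, -1.0, -0.003], [-1.0, -0.025, 0.002], [-0.002, 0.003, -1.0]]
contact_force: [0.4, 0.4, -1.5]
grip_width: 0.778
```

Run:
```python
from h import *
np.set_printoptions(precision=4,suppress=True)
p=arm.state();print(p['t'],p['eef_pos'],p['contact_force'],p['grip_width']);rel([.592,-.1975,.036],-1.545)
s=pic('scene')
# white ring rim + inlay near predicted
h=cv2.cvtColor(s,cv2.COLOR_RGB2HSV);q=proj('scene',[[.592,-.1975,.09]])[0].round().astype(int);print(q)
m=cv2.inRange(h,(0,0,110),(180,60,255))[q[1]-6:q[1]+7,q[0]-8:q[0]+9];n,l,st,ce=cv2.connectedComponentsWithStats(m)
for i in range(1,n):
    if 6<st[i,4]<70: print(st[i],ce[i]+q-[8,6],onz('scene',[ce[i]+q-[8,6]],.09))
print('ref inlay0',onz('scene',[(275.1,197.5)],.019))
```

```text
26.1 [ 0.5903 -0.1971  0.0709] [ 0.363   0.4159 -1.5448] 0.7777717303066711
shift [ 0.002 -0.006  0.116] rows 1 each [ 0.0016 -0.0056  0.1164] turn -0.001 tilt [-0.0027  0.0018]
[250 222]
[ 0  9 17  4 33] [250.6364 227.303 ] [[ 0.6103 -0.2075  0.09  ]]
ref inlay0 [[ 0.457 -0.046  0.019]]
```

move_arm(
  linear=[
    [0.002, -0.003, 0.02],
    [0, 0, 0.03],
    [0, 0, 0.03],
    [0, 0, 0.02],
    [0, 0, 0.015],
    [0, 0, 0],
  ],
  rot=[
    [0, 0, 0],
    [0, 0, 0],
    [0, 0, 0],
    [0, 0, 0],
    [0, 0, 0],
    [0, 0, 0],
  ],
  fingers=[0.2, 0.2, 0.2, 0.2, 0.2, 0.2],
)

```text
t: 26.75
eef_pos: [0.5918, -0.1975, 0.0371]
orientation: [[0.026, -1.0, -0.001], [-1.0, -0.026, 0.001], [-0.001, 0.001, -1.0]]
contact_force: [-0.7, 1.1, -1.0]
grip_width: 0.779
```

move_arm(
  linear=[
    [0, 0, 0.02],
    [0, 0, 0.02],
    [0, 0, 0.015],
    [0, 0, 0.01],
    [0, 0, 0],
  ],
  rot=[
    [0, 0, 0],
    [0, 0, 0],
    [0, 0, 0],
    [0, 0, 0],
    [0, 0, 0],
  ],
  fingers=[0.2, 0.2, 0.2, 0.2, 0.2],
)

```text
t: 27.25
eef_pos: [0.5918, -0.1976, 0.0178]
orientation: [[0.026, -1.0, -0.001], [-1.0, -0.026, 0.001], [-0.001, 0.001, -1.0]]
contact_force: [0.0, -0.1, -0.6]
grip_width: 0.776
```

move_arm(
  linear=[
    [0, 0, 0.007],
    [0, 0, 0.005],
    [0, 0, 0],
  ],
  rot=[
    [0, 0, 0],
    [0, 0, 0],
    [0, 0, 0],
  ],
  fingers=[0.2, 0.2, 0.2],
)

```text
t: 27.55
eef_pos: [0.5921, -0.1978, 0.0146]
orientation: [[0.026, -1.0, -0.0], [-1.0, -0.026, 0.0], [-0.0, 0.0, -1.0]]
contact_force: [-0.7, -0.0, -1.6]
grip_width: 0.779
```

move_arm(
  linear=[
    [0, 0, 0.004],
    [0, 0, 0],
  ],
  rot=[
    [0, 0, 0],
    [0, 0, 0],
  ],
  fingers=[0.2, 0.2],
)

```text
t: 27.75
eef_pos: [0.5922, -0.1978, 0.0135]
orientation: [[0.026, -1.0, -0.0], [-1.0, -0.026, 0.0], [-0.0, 0.0, -1.0]]
contact_force: [-0.2, 0.6, -1.4]
grip_width: 0.779
```

move_arm(
  linear=[
    [0, 0, 0.003],
    [0, 0, 0.001],
    [0, 0, 0],
    [0, 0, 0],
    [0, 0, 0],
    [0, 0, -0.03],
    [0, 0, -0.036],
    [0, 0, -0.03],
    [0, 0, 0],
  ],
  rot=[
    [0, 0, 0],
    [0, 0, 0],
    [0, 0, 0],
    [0, 0, 0],
    [0, 0, 0],
    [0, 0, 0],
    [0, 0, 0],
    [0, 0, 0],
    [0, 0, 0],
  ],
  fingers=[0.2, 0.2, 1, 1, 1, 1, 1, 1, 1],
)

```text
t: 28.65
eef_pos: [0.5936, -0.1985, 0.0433]
orientation: [[0.026, -1.0, 0.004], [-1.0, -0.026, -0.002], [0.002, -0.004, -1.0]]
contact_force: [-0.7, -0.4, -0.3]
grip_width: 1.001
```

move_arm(
  linear=[
    [0, 0, 0],
    [0, 0, 0],
    [0, 0, 0],
    [0, 0, 0],
    [0, 0, 0],
    [0, 0, 0],
    [0, 0, 0],
    [0, 0, 0],
    [0, 0, 0],
  ],
  rot=[
    [0, 0, 0],
    [0, 0, 0],
    [0, 0, 0],
    [0, 0, 0],
    [0, 0, 0],
    [0, 0, 0],
    [0, 0, 0],
    [0, 0, 0],
    [0, 0, 0],
  ],
  fingers=[-0.2, -0.2, -0.2, -0.2, -0.2, -0.2, -0.2, -0.2, -0.2],
  grip_force=15,
)

```text
t: 29.55
eef_pos: [0.5921, -0.1977, 0.041]
orientation: [[0.026, -1.0, -0.0], [-1.0, -0.026, 0.0], [-0.0, 0.0, -1.0]]
contact_force: [0.1, -0.2, -1.0]
grip_width: 0.562
```

move_arm(
  linear=[
    [0, 0, -0.018],
    [0, 0, -0.018],
    [0, 0, -0.018],
    [0, 0, -0.018],
    [0, 0, -0.018],
    [0, 0, -0.018],
    [0, 0, -0.018],
    [0, 0, -0.018],
    [0, 0, -0.018],
    [0, 0, -0.018],
    [0, 0, -0.02],
    [0, 0, 0],
  ],
  rot=[
    [0, 0, 0],
    [0, 0, -0.136],
    [0, 0, -0.136],
    [0, 0, -0.136],
    [0, 0, -0.136],
    [0, 0, -0.136],
    [0, 0, -0.136],
    [0, 0, -0.136],
    [0, 0, -0.136],
    [0, 0, -0.136],
    [0, 0, -0.136],
    [0, 0, -0.136],
  ],
  fingers=[-0.2, -0.2, -0.2, -0.2, -0.2, -0.2, -0.2, -0.2, -0.2, -0.2, -0.2, -0.2],
)

```text
t: 30.75
eef_pos: [0.5929, -0.1981, 0.1025]
orientation: [[1.0, 0.028, 0.002], [0.028, -1.0, -0.001], [0.002, 0.001, -1.0]]
contact_force: [0.6, -0.2, -0.1]
grip_width: 0.567
```

move_arm(
  linear=[
    [-0.0118, -0.1307, 0],
    [-0.0118, -0.1307, 0],
    [-0.0118, -0.1307, 0],
    [-0.0118, -0.1307, 0],
    [-0.0118, -0.1307, 0],
    [-0.0118, -0.1307, 0],
    [-0.0118, -0.1307, 0],
    [-0.0118, -0.1307, 0],
    [-0.0118, -0.1307, 0],
    [0, 0, 0],
    [0, 0, 0],
    [0, 0, 0],
  ],
  rot=[
    [0, 0, 0],
    [0, 0, 0],
    [0, 0, 0],
    [0, 0, 0],
    [0, 0, 0],
    [0, 0, 0],
    [0, 0, 0],
    [0, 0, 0],
    [0, 0, 0],
    [0, 0, 0],
    [0, 0, 0],
    [0, 0, 0],
  ],
  fingers=[-0.2, -0.2, -0.2, -0.2, -0.2, -0.2, -0.2, -0.2, -0.2, -0.2, -0.2, -0.2],
)

```text
t: 31.95
eef_pos: [0.553, 0.1536, 0.1014]
orientation: [[1.0, 0.021, 0.001], [0.021, -1.0, -0.0], [0.001, 0.0, -1.0]]
contact_force: [-0.1, 0.1, -0.8]
grip_width: 0.56
```

Run:
```python
from h import *
p=arm.state();print(p['t'],p['eef_pos'],p['contact_force'],p['grip_width']);rel([.5515,.154,.036],.026)
t=pic('top','t5.png');rings('top',t,[(267,193)])
```

```text
31.95 [0.55304307 0.15364558 0.10139989] [-0.12409809  0.05921194 -0.82207086] 0.5604494223524814
shift [-0.005 -0.001  0.218] rows 2 each [-0.0026 -0.0007  0.109 ] turn -0.005 tilt [ 0.0005 -0.0003]
top (267, 193) area 183.5 [267.17 192.36] [[ 0.6103 -0.0439  0.019 ]]
```

move_arm(
  linear=[
    [-0.004, 0, 0.06],
    [0, 0, 0.06],
    [0, 0, 0.06],
    [0, 0, 0.03],
    [0, 0, 0.01],
    [0, 0, 0.005],
    [0, 0, 0.004],
    [0, 0, 0],
  ],
  rot=[
    [0, 0, 0],
    [0, 0, 0],
    [0, 0, 0],
    [0, 0, 0],
    [0, 0, 0],
    [0, 0, 0],
    [0, 0, 0],
    [0, 0, 0],
  ],
  fingers=[-0.2, -0.2, -0.2, -0.2, -0.2, -0.2, -0.2, -0.2],
)

```text
t: 32.8
eef_pos: [0.552, 0.1543, 0.033]
orientation: [[1.0, 0.021, 0.001], [0.021, -1.0, 0.0], [0.001, -0.0, -1.0]]
contact_force: [0.3, -0.3, -0.8]
grip_width: 0.563
```

move_arm(
  linear=[
    [0, 0, 0.003],
    [0, 0, 0.001],
    [0, 0, 0],
    [0, 0, 0],
    [0, 0, 0],
    [0, 0, -0.03],
    [0, 0, -0.08],
    [0, 0, -0.1],
    [0, 0, -0.02],
    [0, 0, 0],
  ],
  rot=[
    [0, 0, 0],
    [0, 0, 0],
    [0, 0, 0],
    [0, 0, 0],
    [0, 0, 0],
    [0, 0, 0],
    [0, 0, 0],
    [0, 0, 0],
    [0, 0, 0],
    [0, 0, 0],
  ],
  fingers=[-0.2, -0.2, 0.4, 0.4, 0.4, 0.4, 0.4, 0.4, 0.4, 0.4],
)

```text
t: 33.8
eef_pos: [0.5526, 0.1544, 0.1018]
orientation: [[1.0, 0.022, 0.003], [0.022, -1.0, 0.0], [0.003, -0.0, -1.0]]
contact_force: [-0.3, 0.6, -0.5]
grip_width: 0.706
```

move_arm(
  linear=[
    [0.0118, 0.1307, 0],
    [0.0118, 0.1307, 0],
    [0.0118, 0.1307, 0],
    [0.0118, 0.1307, 0],
    [0.0118, 0.1307, 0],
    [0.0118, 0.1307, 0],
    [0.0118, 0.1307, 0],
    [0.0118, 0.1307, 0],
    [0.0118, 0.1307, 0],
    [0, 0, 0],
  ],
  rot=[
    [0, 0, 0],
    [0, 0, 0],
    [0, 0, 0],
    [0, 0, 0],
    [0, 0, 0],
    [0, 0, 0],
    [0, 0, 0],
    [0, 0, 0],
    [0, 0, 0],
    [0, 0, 0],
  ],
  fingers=[1, 1, 1, 1, 1, 1, 1, 1, 1, 1],
)

```text
t: 34.8
eef_pos: [0.5917, -0.2034, 0.0991]
orientation: [[1.0, 0.017, 0.001], [0.017, -1.0, -0.002], [0.001, 0.002, -1.0]]
contact_force: [0.8, 0.3, 0.9]
grip_width: 1.001
```

move_arm(
  linear=[
    [0, 0, 0],
    [0, 0, 0],
    [0, 0, 0],
    [0, 0, 0],
    [0, 0, 0],
    [0, 0, 0],
    [0, 0, 0],
    [0, 0, 0],
    [0, 0, 0],
    [0, 0, 0],
    [0, 0, 0],
    [0, 0, 0],
  ],
  rot=[
    [0, 0, 0.136],
    [0, 0, 0.136],
    [0, 0, 0.136],
    [0, 0, 0.136],
    [0, 0, 0.136],
    [0, 0, 0.136],
    [0, 0, 0.136],
    [0, 0, 0.136],
    [0, 0, 0.136],
    [0, 0, 0.136],
    [0, 0, 0.136],
    [0, 0, 0],
  ],
  fingers=[1, 1, 1, 1, 1, 1, 1, 1, 1, 1, 1, 1],
)

```text
t: 36.0
eef_pos: [0.59, -0.1966, 0.0989]
orientation: [[0.026, -1.0, -0.003], [-1.0, -0.026, 0.002], [-0.002, 0.003, -1.0]]
contact_force: [0.1, 0.2, -0.5]
grip_width: 0.999
```

Run:
```python
from h import *
p=arm.state();print(p['t'],p['eef_pos'],p['contact_force'],p['grip_width']);rel([.592,-.1978,.0135],-1.545)
```

```text
36.0 [ 0.5899862  -0.19656397  0.09894425] [ 0.07189814  0.15812494 -0.45613726] 0.9989166024250558
shift [ 0.004 -0.007  0.285] rows 2 each [ 0.0021 -0.0033  0.1424] turn 0.001 tilt [-0.0026  0.0016]
```

move_arm(
  linear=[
    [0.004, -0.007, 0.06],
    [0, 0, 0.08],
    [0, 0, 0.08],
    [0, 0, 0.045],
    [0, 0, 0.019],
    [0, 0, 0],
    [0, 0, 0],
    [0, 0, 0],
    [0, 0, 0],
    [0, 0, 0],
    [0, 0, 0],
    [0, 0, 0],
  ],
  rot=[
    [0, 0, 0],
    [0, 0, 0],
    [0, 0, 0],
    [0, 0, 0],
    [0, 0, 0],
    [0, 0, 0],
    [0, 0, 0],
    [0, 0, 0],
    [0, 0, 0],
    [0, 0, 0],
    [0, 0, 0],
    [0, 0, 0],
  ],
  fingers=[1, 1, 1, 1, 1, 1, 0.2, 0.2, 0.2, 0.2, 0.2, 0.2],
  grip_force=20,
)

```text
t: 37.2
eef_pos: [0.5937, -0.1991, 0.016]
orientation: [[0.026, -1.0, 0.001], [-1.0, -0.026, -0.0], [0.0, -0.001, -1.0]]
contact_force: [-0.5, 0.9, 5.5]
grip_width: 0.772
```

move_arm(
  linear=[
    [0, 0, -0.03],
    [0, 0, -0.08],
    [0, 0, -0.09],
    [0, 0, 0],
    [0.127, 0.05, 0],
    [0.127, 0.05, 0],
    [0.127, 0.05, 0],
    [0.127, 0.05, 0],
    [0.127, 0.05, 0],
    [0, 0, 0],
    [0, 0, 0],
  ],
  rot=[
    [0, 0, 0],
    [0, 0, 0],
    [0, 0, 0],
    [0, 0, 0],
    [0, 0, 0],
    [0, 0, 0],
    [0, 0, 0],
    [0, 0, 0],
    [0, 0, 0],
    [0, 0, 0],
    [0, 0, 0],
  ],
  fingers=[0.2, 0.2, 0.2, 0.2, 0.2, 0.2, 0.2, 0.2, 0.2, 0.2, 0.2],
)

```text
t: 38.3
eef_pos: [0.5218, -0.3919, 0.0738]
orientation: [[0.023, -1.0, -0.001], [-1.0, -0.023, 0.002], [-0.002, 0.001, -1.0]]
contact_force: [-0.9, 0.6, -1.0]
grip_width: 0.776
```

Run:
```python
from h import *
p=arm.state();print(p['t'],p['eef_pos'],p['contact_force'],p['grip_width']);rel([.52,-.390,.010],-1.545)
```

```text
38.3 [ 0.52177198 -0.39188212  0.07381134] [-0.87933698  0.55532846 -1.02698354] 0.7756961615780134
shift [-0.006  0.006  0.213] rows 2 each [-0.0032  0.0029  0.1064] turn -0.003 tilt [-0.0014  0.0017]
```

move_arm(
  linear=[
    [-0.006, 0.004, 0.06],
    [0, 0, 0.06],
    [0, 0, 0.05],
    [0, 0, 0.025],
    [0, 0, 0.008],
    [0, 0, 0.004],
    [0, 0, 0],
  ],
  rot=[
    [0, 0, 0],
    [0, 0, 0],
    [0, 0, 0],
    [0, 0, 0],
    [0, 0, 0],
    [0, 0, 0],
    [0, 0, 0],
  ],
  fingers=[0.2, 0.2, 0.2, 0.2, 0.2, 0.2, 0.2],
)

```text
t: 39.0
eef_pos: [0.5223, -0.3898, 0.0134]
orientation: [[0.026, -1.0, 0.001], [-1.0, -0.026, -0.001], [0.001, -0.001, -1.0]]
contact_force: [0.6, -0.4, -1.5]
grip_width: 0.775
```

move_arm(
  linear=[
    [0, 0, 0.003],
    [0, 0, 0.003],
    [0, 0, 0],
  ],
  rot=[
    [0, 0, 0],
    [0, 0, 0],
    [0, 0, 0],
  ],
  fingers=[0.2, 0.2, 0.2],
)

```text
t: 39.3
eef_pos: [0.5219, -0.3897, 0.0114]
orientation: [[0.026, -1.0, 0.0], [-1.0, -0.026, -0.0], [0.0, -0.0, -1.0]]
contact_force: [-0.0, -0.3, -1.1]
grip_width: 0.774
```

move_arm(
  linear=[
    [0, 0, 0.003],
    [0, 0, 0.003],
    [0, 0, 0],
  ],
  rot=[
    [0, 0, 0],
    [0, 0, 0],
    [0, 0, 0],
  ],
  fingers=[0.2, 0.2, 0.2],
)

```text
t: 39.6
eef_pos: [0.5217, -0.3895, 0.0092]
orientation: [[0.026, -1.0, -0.0], [-1.0, -0.026, 0.0], [-0.0, 0.0, -1.0]]
contact_force: [-0.3, -0.3, -0.0]
grip_width: 0.777
```

move_arm(
  linear=[
    [0, 0, -0.001],
    [0, 0, 0],
    [0, 0, 0],
    [0, 0, 0],
    [0, 0, -0.05],
    [0, 0, -0.1],
    [0, 0, -0.1],
    [0, 0, 0],
    [0, 0, 0],
  ],
  rot=[
    [0, 0, 0],
    [0, 0, 0],
    [0, 0, 0],
    [0, 0, 0],
    [0, 0, 0],
    [0, 0, 0],
    [0, 0, 0],
    [0, 0, 0],
    [0, 0, 0],
  ],
  fingers=[0.2, 1, 1, 1, 1, 1, 1, 1, 1],
)

```text
t: 40.5
eef_pos: [0.5224, -0.3901, 0.0865]
orientation: [[0.026, -1.0, 0.002], [-1.0, -0.026, -0.002], [0.002, -0.002, -1.0]]
contact_force: [-0.2, -0.4, -0.6]
grip_width: 0.997
```

move_arm(
  linear=[
    [-0.128, -0.0367, 0],
    [-0.128, -0.0367, 0],
    [-0.128, -0.0367, 0],
    [-0.128, -0.0367, 0],
    [-0.128, -0.0367, 0],
    [-0.128, -0.0367, 0],
    [-0.128, -0.0367, 0],
    [-0.128, -0.0367, 0],
    [-0.128, -0.0367, 0],
    [0, 0, 0],
    [0, 0, 0],
    [0, 0, 0],
  ],
  rot=[
    [0, 0, 0],
    [0, 0, 0],
    [0, 0, 0],
    [0, 0, 0],
    [0, 0, 0],
    [0, 0, 0],
    [0, 0, 0],
    [0, 0, 0],
    [0, 0, 0],
    [0, 0, 0],
    [0, 0, 0],
    [0, 0, 0],
  ],
  fingers=[1, 1, 1, 1, 1, 1, 1, 1, 1, 1, 1, 1],
)

```text
t: 41.7
eef_pos: [0.6113, -0.0423, 0.084]
orientation: [[0.025, -1.0, -0.002], [-1.0, -0.025, -0.0], [0.0, 0.002, -1.0]]
contact_force: [0.4, -1.0, -0.3]
grip_width: 1.005
```

Run:
```python
from h import *
p=arm.state();print(p['t'],p['eef_pos'],p['contact_force'],p['grip_width']);rel([.6114,-.0415,0.001],-1.545)
s=pic('scene');rings('scene',s,[(309,225)])
g=pic('top')
h=cv2.cvtColor(s,cv2.COLOR_RGB2HSV);m=cv2.inRange(h,(4,140,150),(16,255,255));n,l,st,ce=cv2.connectedComponentsWithStats(m)
print([(st[i],ce[i].round(1)) for i in range(1,n) if st[i,4]>8])
```

```text
41.7 [ 0.61130194 -0.04232733  0.08398719] [ 0.36057305 -0.9604063  -0.32674277] 1.0050872156983566
shift [-0.003 -0.     0.277] rows 2 each [-0.0014 -0.0002  0.1383] turn -0.001 tilt [-0.0015 -0.0001]
scene (309, 225) area 143.0 [309.3  225.83] [[ 0.6089 -0.0403  0.019 ]]
[(array([ 70, 271,  14,   9,  29], dtype=int32), array([ 75.4, 274. ])), (array([  0, 306,  23,  16, 124], dtype=int32), array([  8.7, 312.3])), (array([   0,  323,   68,   87, 1062], dtype=int32), array([ 34.8, 372.8]))]
```

move_arm(
  linear=[
    [-0.003, 0, 0.06],
    [0, 0, 0.08],
    [0, 0, 0.08],
    [0, 0, 0.04],
    [0, 0, 0.012],
    [0, 0, 0],
    [0, 0, 0],
    [0, 0, 0],
    [0, 0, 0],
    [0, 0, 0],
    [0, 0, 0],
    [0, 0, 0],
  ],
  rot=[
    [0, 0, 0],
    [0, 0, 0],
    [0, 0, 0],
    [0, 0, 0],
    [0, 0, 0],
    [0, 0, 0],
    [0, 0, 0],
    [0, 0, 0],
    [0, 0, 0],
    [0, 0, 0],
    [0, 0, 0],
    [0, 0, 0],
  ],
  fingers=[1, 1, 1, 1, 1, 1, 0.2, 0.2, 0.2, 0.2, 0.2, 0.2],
  grip_force=20,
)

```text
t: 43.0
eef_pos: [0.6128, -0.041, 0.004]
orientation: [[0.026, -1.0, 0.002], [-1.0, -0.026, -0.001], [0.001, -0.002, -1.0]]
contact_force: [-0.3, -2.0, 4.9]
grip_width: 0.764
```

move_arm(
  linear=[
    [0, 0, -0.04],
    [0, 0, -0.1],
    [0, 0, -0.09],
    [0, 0, 0],
    [0.1043, 0.0158, 0],
    [0.1043, 0.0158, 0],
    [0.1043, 0.0158, 0],
    [0.1043, 0.0158, 0],
    [0.1043, 0.0158, 0],
    [0, 0, 0],
    [0, 0, 0],
  ],
  rot=[
    [0, 0, 0],
    [0, 0, 0],
    [0, 0, 0],
    [0, 0, 0],
    [0, 0, 0],
    [0, 0, 0],
    [0, 0, 0],
    [0, 0, 0],
    [0, 0, 0],
    [0, 0, 0],
    [0, 0, 0],
  ],
  fingers=[0.2, 0.2, 0.2, 0.2, 0.2, 0.2, 0.2, 0.2, 0.2, 0.2, 0.2],
)

```text
t: 44.1
eef_pos: [0.5911, -0.1976, 0.0708]
orientation: [[0.024, -1.0, -0.002], [-1.0, -0.024, 0.002], [-0.002, 0.002, -1.0]]
contact_force: [-0.1, -0.1, -2.2]
grip_width: 0.761
```

Run:
```python
from h import *
p=arm.state();print(p['t'],p['eef_pos'],p['contact_force'],p['grip_width']);rel([.593,-.1978,.016],-1.545)
```

```text
44.1 [ 0.5911236  -0.1975986   0.07081374] [-0.11694969 -0.14031791 -2.20159446] 0.7613186187455422
shift [ 0.001 -0.006  0.183] rows 2 each [ 0.0004 -0.0031  0.0914] turn -0.002 tilt [-0.0023  0.002 ]
```

move_arm(
  linear=[
    [0, -0.005, 0.02],
    [0, 0, 0.03],
    [0, 0, 0.03],
    [0, 0, 0.02],
    [0, 0, 0.015],
    [0, 0, 0],
  ],
  rot=[
    [0, 0, 0],
    [0, 0, 0],
    [0, 0, 0],
    [0, 0, 0],
    [0, 0, 0],
    [0, 0, 0],
  ],
  fingers=[0.2, 0.2, 0.2, 0.2, 0.2, 0.2],
)

```text
t: 44.7
eef_pos: [0.5934, -0.1971, 0.0366]
orientation: [[0.026, -1.0, -0.001], [-1.0, -0.026, 0.001], [-0.001, 0.001, -1.0]]
contact_force: [0.1, 0.7, -1.1]
grip_width: 0.765
```

move_arm(
  linear=[
    [0, 0, 0.02],
    [0, 0, 0.018],
    [0, 0, 0.012],
    [0, 0, 0.007],
    [0, 0, 0],
  ],
  rot=[
    [0, 0, 0],
    [0, 0, 0],
    [0, 0, 0],
    [0, 0, 0],
    [0, 0, 0],
  ],
  fingers=[0.2, 0.2, 0.2, 0.2, 0.2],
)

```text
t: 45.2
eef_pos: [0.5936, -0.1976, 0.0201]
orientation: [[0.026, -1.0, -0.001], [-1.0, -0.026, 0.0], [-0.0, 0.001, -1.0]]
contact_force: [-0.3, 0.1, -1.5]
grip_width: 0.762
```

move_arm(
  linear=[
    [0, 0, 0.004],
    [0, 0, 0.004],
    [0, 0, 0],
  ],
  rot=[
    [0, 0, 0],
    [0, 0, 0],
    [0, 0, 0],
  ],
  fingers=[0.2, 0.2, 0.2],
)

```text
t: 45.5
eef_pos: [0.5938, -0.1976, 0.018]
orientation: [[0.026, -1.0, -0.0], [-1.0, -0.026, 0.0], [-0.0, 0.0, -1.0]]
contact_force: [-0.4, 0.8, -0.8]
grip_width: 0.762
```

move_arm(
  linear=[
    [0, 0, 0.004],
    [0, 0, 0.003],
    [0, 0, 0],
  ],
  rot=[
    [0, 0, 0],
    [0, 0, 0],
    [0, 0, 0],
  ],
  fingers=[0.2, 0.2, 0.2],
)

```text
t: 45.8
eef_pos: [0.5939, -0.1976, 0.0161]
orientation: [[0.026, -1.0, 0.0], [-1.0, -0.026, -0.0], [0.0, -0.0, -1.0]]
contact_force: [-0.1, 0.8, -0.2]
grip_width: 0.765
```

move_arm(
  linear=[
    [0, 0, 0.002],
    [0, 0, 0],
  ],
  rot=[
    [0, 0, 0],
    [0, 0, 0],
  ],
  fingers=[0.2, 0.2],
)

```text
t: 46.0
eef_pos: [0.5939, -0.1976, 0.016]
orientation: [[0.026, -1.0, 0.0], [-1.0, -0.026, -0.0], [0.0, -0.0, -1.0]]
contact_force: [-0.2, 1.0, 4.9]
grip_width: 0.762
```

move_arm(
  linear=[
    [0, 0, 0],
    [0, 0, 0],
    [0, 0, 0],
    [0, 0, -0.03],
    [0, 0, -0.036],
    [0, 0, -0.021],
    [0, 0, 0],
    [0, 0, 0],
  ],
  rot=[
    [0, 0, 0],
    [0, 0, 0],
    [0, 0, 0],
    [0, 0, 0],
    [0, 0, 0],
    [0, 0, 0],
    [0, 0, 0],
    [0, 0, 0],
  ],
  fingers=[1, 1, 1, 1, 1, 1, 1, 1],
)

```text
t: 46.8
eef_pos: [0.594, -0.1977, 0.042]
orientation: [[0.026, -1.0, 0.001], [-1.0, -0.026, -0.0], [0.0, -0.001, -1.0]]
contact_force: [-1.8, -0.2, -0.7]
grip_width: 1.001
```

move_arm(
  linear=[
    [0, 0, 0],
    [0, 0, 0],
    [0, 0, 0],
    [0, 0, 0],
    [0, 0, 0],
    [0, 0, 0],
    [0, 0, 0],
    [0, 0, 0],
    [0, 0, 0],
  ],
  rot=[
    [0, 0, 0],
    [0, 0, 0],
    [0, 0, 0],
    [0, 0, 0],
    [0, 0, 0],
    [0, 0, 0],
    [0, 0, 0],
    [0, 0, 0],
    [0, 0, 0],
  ],
  fingers=[-0.2, -0.2, -0.2, -0.2, -0.2, -0.2, -0.2, -0.2, -0.2],
  grip_force=15,
)

```text
t: 47.7
eef_pos: [0.5937, -0.1975, 0.0414]
orientation: [[0.026, -1.0, -0.0], [-1.0, -0.026, 0.0], [-0.0, 0.0, -1.0]]
contact_force: [0.9, 0.8, 0.1]
grip_width: 0.564
```

move_arm(
  linear=[
    [0, 0, -0.018],
    [0, 0, -0.018],
    [0, 0, -0.018],
    [0, 0, -0.018],
    [0, 0, -0.018],
    [0, 0, -0.018],
    [0, 0, -0.018],
    [0, 0, -0.018],
    [0, 0, -0.018],
    [0, 0, -0.018],
    [0, 0, -0.02],
    [0, 0, 0],
  ],
  rot=[
    [0, 0, 0],
    [0, 0, -0.136],
    [0, 0, -0.136],
    [0, 0, -0.136],
    [0, 0, -0.136],
    [0, 0, -0.136],
    [0, 0, -0.136],
    [0, 0, -0.136],
    [0, 0, -0.136],
    [0, 0, -0.136],
    [0, 0, -0.136],
    [0, 0, -0.136],
  ],
  fingers=[-0.2, -0.2, -0.2, -0.2, -0.2, -0.2, -0.2, -0.2, -0.2, -0.2, -0.2, -0.2],
)

```text
t: 48.9
eef_pos: [0.5945, -0.1979, 0.1028]
orientation: [[1.0, 0.027, 0.002], [0.027, -1.0, -0.001], [0.002, 0.001, -1.0]]
contact_force: [-0.2, -0.5, -0.6]
grip_width: 0.562
```

move_arm(
  linear=[
    [-0.0146, -0.124, 0],
    [-0.0146, -0.124, 0],
    [-0.0146, -0.124, 0],
    [-0.0146, -0.124, 0],
    [-0.0146, -0.124, 0],
    [-0.0146, -0.124, 0],
    [-0.0146, -0.124, 0],
    [-0.0146, -0.124, 0],
    [0, 0, 0],
    [0, 0, 0],
    [0, 0, 0],
  ],
  rot=[
    [0, 0, 0],
    [0, 0, 0],
    [0, 0, 0],
    [0, 0, 0],
    [0, 0, 0],
    [0, 0, 0],
    [0, 0, 0],
    [0, 0, 0],
    [0, 0, 0],
    [0, 0, 0],
    [0, 0, 0],
  ],
  fingers=[-0.2, -0.2, -0.2, -0.2, -0.2, -0.2, -0.2, -0.2, -0.2, -0.2, -0.2],
)

```text
t: 50.0
eef_pos: [0.5529, 0.0984, 0.1018]
orientation: [[1.0, 0.021, 0.001], [0.021, -1.0, -0.0], [0.001, 0.0, -1.0]]
contact_force: [-0.3, 0.3, -0.5]
grip_width: 0.557
```

Run:
```python
from h import *
p=arm.state();print(p['t'],p['eef_pos'],p['contact_force'],p['grip_width']);rel([.5515,.099,.0325],.026)
s=pic('scene');h=cv2.cvtColor(s,cv2.COLOR_RGB2HSV);m=cv2.inRange(h,(4,130,100),(16,255,255))[130:240,250:420];n,l,st,ce=cv2.connectedComponentsWithStats(m)
print([(st[i],(ce[i]+[250,130]).round(1)) for i in range(1,n) if st[i,4]>5],proj('scene',[[.5515,.099,.122]]))
```

```text
50.0 [0.55287248 0.09838693 0.10175184] [-0.31603964  0.27998454 -0.54105358] 0.5573670866307845
shift [-0.005 -0.002  0.231] rows 2 each [-0.0023 -0.0011  0.1154] turn -0.005 tilt [ 0.0009 -0.0004]
[(array([88, 34,  7,  3, 19], dtype=int32), array([340.7, 165. ]))] [[340.88633737 164.79564019]]
```

The orange disc is held exactly where predicted, so I'll lower, release and return.

move_arm(
  linear=[
    [-0.004, 0, 0.06],
    [0, 0, 0.06],
    [0, 0, 0.06],
    [0, 0, 0.03],
    [0, 0, 0.01],
    [0, 0, 0.006],
    [0, 0, 0.004],
    [0, 0, 0],
  ],
  rot=[
    [0, 0, 0],
    [0, 0, 0],
    [0, 0, 0],
    [0, 0, 0],
    [0, 0, 0],
    [0, 0, 0],
    [0, 0, 0],
    [0, 0, 0],
  ],
  fingers=[-0.2, -0.2, -0.2, -0.2, -0.2, -0.2, -0.2, -0.2],
)

```text
t: 50.85
eef_pos: [0.5516, 0.0991, 0.033]
orientation: [[1.0, 0.022, 0.001], [0.022, -1.0, -0.0], [0.001, 0.0, -1.0]]
contact_force: [0.1, 0.1, -1.0]
grip_width: 0.561
```

move_arm(
  linear=[
    [0, 0, 0.003],
    [0, 0, 0.001],
    [0, 0, 0],
    [0, 0, 0],
    [0, 0, 0],
    [0, 0, -0.03],
    [0, 0, -0.08],
    [0, 0, -0.1],
    [0, 0, -0.02],
    [0, 0, 0],
  ],
  rot=[
    [0, 0, 0],
    [0, 0, 0],
    [0, 0, 0],
    [0, 0, 0],
    [0, 0, 0],
    [0, 0, 0],
    [0, 0, 0],
    [0, 0, 0],
    [0, 0, 0],
    [0, 0, 0],
  ],
  fingers=[-0.2, -0.2, 0.4, 0.4, 0.4, 0.4, 0.4, 0.4, 0.4, 0.4],
)

```text
t: 51.85
eef_pos: [0.5522, 0.0992, 0.1018]
orientation: [[1.0, 0.022, 0.003], [0.022, -1.0, -0.0], [0.003, 0.0, -1.0]]
contact_force: [0.7, -0.3, 0.4]
grip_width: 0.697
```

move_arm(
  linear=[
    [0.0146, 0.124, 0],
    [0.0146, 0.124, 0],
    [0.0146, 0.124, 0],
    [0.0146, 0.124, 0],
    [0.0146, 0.124, 0],
    [0.0146, 0.124, 0],
    [0.0146, 0.124, 0],
    [0.0146, 0.124, 0],
    [0, 0, 0],
  ],
  rot=[
    [0, 0, 0],
    [0, 0, 0],
    [0, 0, 0],
    [0, 0, 0],
    [0, 0, 0],
    [0, 0, 0],
    [0, 0, 0],
    [0, 0, 0],
    [0, 0, 0],
  ],
  fingers=[1, 1, 1, 1, 1, 1, 1, 1, 1],
)

```text
t: 52.75
eef_pos: [0.5933, -0.203, 0.099]
orientation: [[1.0, 0.017, 0.001], [0.017, -1.0, -0.002], [0.001, 0.002, -1.0]]
contact_force: [-0.1, 0.5, -0.3]
grip_width: 0.999
```

move_arm(
  linear=[
    [0, 0, 0],
    [0, 0, 0],
    [0, 0, 0],
    [0, 0, 0],
    [0, 0, 0],
    [0, 0, 0],
    [0, 0, 0],
    [0, 0, 0],
    [0, 0, 0],
    [0, 0, 0],
    [0, 0, 0],
    [0, 0, 0],
  ],
  rot=[
    [0, 0, 0.136],
    [0, 0, 0.136],
    [0, 0, 0.136],
    [0, 0, 0.136],
    [0, 0, 0.136],
    [0, 0, 0.136],
    [0, 0, 0.136],
    [0, 0, 0.136],
    [0, 0, 0.136],
    [0, 0, 0.136],
    [0, 0, 0.136],
    [0, 0, 0],
  ],
  fingers=[1, 1, 1, 1, 1, 1, 1, 1, 1, 1, 1, 1],
)

```text
t: 53.95
eef_pos: [0.5915, -0.1964, 0.0989]
orientation: [[0.026, -1.0, -0.003], [-1.0, -0.026, 0.002], [-0.002, 0.003, -1.0]]
contact_force: [0.0, 0.4, 0.2]
grip_width: 0.999
```

Run:
```python
from h import *
p=arm.state();print(p['t'],p['eef_pos'],p['contact_force'],p['grip_width']);rel([.5937,-.1977,.016],-1.545)
```

```text
53.95 [ 0.59154956 -0.19638327  0.09889598] [0.04420425 0.35123126 0.24621322] 0.9993815903057713
shift [ 0.005 -0.007  0.276] rows 2 each [ 0.0023 -0.0035  0.1382] turn 0.001 tilt [-0.0027  0.0017]
```

move_arm(
  linear=[
    [0.005, -0.007, 0.06],
    [0, 0, 0.08],
    [0, 0, 0.075],
    [0, 0, 0.045],
    [0, 0, 0.016],
    [0, 0, 0],
    [0, 0, 0],
    [0, 0, 0],
    [0, 0, 0],
    [0, 0, 0],
    [0, 0, 0],
    [0, 0, 0],
  ],
  rot=[
    [0, 0, 0],
    [0, 0, 0],
    [0, 0, 0],
    [0, 0, 0],
    [0, 0, 0],
    [0, 0, 0],
    [0, 0, 0],
    [0, 0, 0],
    [0, 0, 0],
    [0, 0, 0],
    [0, 0, 0],
    [0, 0, 0],
  ],
  fingers=[1, 1, 1, 1, 1, 1, 0.2, 0.2, 0.2, 0.2, 0.2, 0.2],
  grip_force=20,
)

```text
t: 55.15
eef_pos: [0.5952, -0.1991, 0.0183]
orientation: [[0.026, -1.0, 0.001], [-1.0, -0.026, -0.0], [0.0, -0.001, -1.0]]
contact_force: [-0.2, 1.9, 5.7]
grip_width: 0.761
```

move_arm(
  linear=[
    [0, 0, -0.03],
    [0, 0, -0.08],
    [0, 0, -0.09],
    [0, 0, 0],
    [0.1055, 0.0875, 0],
    [0.1055, 0.0875, 0],
    [0.1055, 0.0875, 0],
    [0.1055, 0.0875, 0],
    [0.1055, 0.0875, 0],
    [0.1055, 0.0875, 0],
    [0, 0, 0],
    [0, 0, 0],
  ],
  rot=[
    [0, 0, 0],
    [0, 0, 0],
    [0, 0, 0],
    [0, 0, 0],
    [0, 0, 0],
    [0, 0, 0],
    [0, 0, 0],
    [0, 0, 0],
    [0, 0, 0],
    [0, 0, 0],
    [0, 0, 0],
    [0, 0, 0],
  ],
  fingers=[0.2, 0.2, 0.2, 0.2, 0.2, 0.2, 0.2, 0.2, 0.2, 0.2, 0.2, 0.2],
)

```text
t: 56.35
eef_pos: [0.441, -0.3933, 0.0765]
orientation: [[0.023, -1.0, -0.001], [-1.0, -0.023, 0.002], [-0.002, 0.001, -1.0]]
contact_force: [0.3, 1.0, -0.6]
grip_width: 0.76
```

Run:
```python
from h import *
p=arm.state();print(p['t'],p['eef_pos'],p['contact_force'],p['grip_width']);rel([.441,-.392,.014],-1.545)
```

```text
56.35 [ 0.44098274 -0.3933043   0.0765353 ] [ 0.30212099  0.96111523 -0.57053835] 0.7601198687590038
shift [-0.004 -0.     0.208] rows 2 each [-2.200e-03 -1.000e-04  1.042e-01] turn -0.003 tilt [-0.001   0.0016]
```

move_arm(
  linear=[
    [-0.004, 0, 0.06],
    [0, 0, 0.06],
    [0, 0, 0.05],
    [0, 0, 0.025],
    [0, 0, 0.009],
    [0, 0, 0.004],
    [0, 0, 0],
  ],
  rot=[
    [0, 0, 0],
    [0, 0, 0],
    [0, 0, 0],
    [0, 0, 0],
    [0, 0, 0],
    [0, 0, 0],
    [0, 0, 0],
  ],
  fingers=[0.2, 0.2, 0.2, 0.2, 0.2, 0.2, 0.2],
)

```text
t: 57.05
eef_pos: [0.4426, -0.392, 0.0154]
orientation: [[0.026, -1.0, 0.001], [-1.0, -0.026, -0.001], [0.001, -0.001, -1.0]]
contact_force: [0.4, -0.4, -0.9]
grip_width: 0.76
```

move_arm(
  linear=[
    [0, 0, 0.004],
    [0, 0, 0.003],
    [0, 0, 0],
  ],
  rot=[
    [0, 0, 0],
    [0, 0, 0],
    [0, 0, 0],
  ],
  fingers=[0.2, 0.2, 0.2],
)

```text
t: 57.35
eef_pos: [0.4422, -0.3919, 0.0132]
orientation: [[0.026, -1.0, 0.0], [-1.0, -0.026, -0.0], [0.0, -0.0, -1.0]]
contact_force: [-1.3, 0.1, -0.8]
grip_width: 0.76
```

move_arm(
  linear=[
    [0, 0, 0.003],
    [0, 0, 0],
  ],
  rot=[
    [0, 0, 0],
    [0, 0, 0],
  ],
  fingers=[0.2, 0.2],
)

```text
t: 57.55
eef_pos: [0.4421, -0.3918, 0.012]
orientation: [[0.026, -1.0, -0.0], [-1.0, -0.026, 0.0], [-0.0, 0.0, -1.0]]
contact_force: [0.4, 0.2, -1.6]
grip_width: 0.764
```

move_arm(
  linear=[
    [0, 0, 0.003],
    [0, 0, 0.001],
    [0, 0, 0],
  ],
  rot=[
    [0, 0, 0],
    [0, 0, 0],
    [0, 0, 0],
  ],
  fingers=[0.2, 0.2, 0.2],
)

```text
t: 57.85
eef_pos: [0.4422, -0.3919, 0.0113]
orientation: [[0.026, -1.0, 0.0], [-1.0, -0.026, -0.0], [0.0, -0.0, -1.0]]
contact_force: [-0.8, 0.2, 3.6]
grip_width: 0.76
```

move_arm(
  linear=[
    [0, 0, 0],
    [0, 0, 0],
    [0, 0, 0],
    [0, 0, -0.05],
    [0, 0, -0.1],
    [0, 0, -0.13],
    [0, 0, -0.1],
    [0, 0, 0],
    [0, 0, 0],
  ],
  rot=[
    [0, 0, 0],
    [0, 0, 0],
    [0, 0, 0],
    [0, 0, 0],
    [0, 0, 0],
    [0, 0, 0],
    [0, 0, 0],
    [0, 0, 0],
    [0, 0, 0],
  ],
  fingers=[1, 1, 1, 1, 1, 1, 1, 1, 1],
)

```text
t: 58.75
eef_pos: [0.4425, -0.3921, 0.1263]
orientation: [[0.026, -1.0, 0.002], [-1.0, -0.026, -0.002], [0.002, -0.001, -1.0]]
contact_force: [0.2, -0.4, -0.4]
grip_width: 1.0
```

Run:
```python
from h import *
np.set_printoptions(precision=4,suppress=True)
p=arm.state();print(p['t'],p['eef_pos'],p['contact_force'],p['grip_width'])
t=pic('top','t6.png');s=pic('scene','s6.png')
g=cv2.cvtColor(t,cv2.COLOR_RGB2GRAY);d=(g[165:260,130:240]<75).astype(np.uint8)
for c in cv2.findContours(d,cv2.RETR_EXTERNAL,2)[0]:
    a=cv2.contourArea(c)
    if a>50: M=cv2.moments(c);q=np.array([M['m10'],M['m01']])/a+[130,165];print(a,cv2.boundingRect(c),q,onz('top',[q],.053))
```

```text
58.75 [ 0.4425 -0.3921  0.1263] [ 0.182  -0.4039 -0.4463] 1.0004377662016029
149.0 (42, 70, 38, 20) [190.5805 247.7852] [[0.4614 0.1578 0.053 ]]
197.5 (77, 41, 17, 17) [215.2219 213.8498] [[0.5495 0.093  0.053 ]]
329.0 (35, 41, 38, 18) [186.7411 214.8247] [[0.5489 0.1691 0.053 ]]
195.0 (2, 4, 20, 15) [141.347 175.165] [[0.661  0.2957 0.053 ]]
```

move_arm(
  linear=[
    [-0.147, 0.0038, 0],
    [-0.147, 0.0038, 0],
    [-0.147, 0.0038, 0],
    [-0.147, 0.0038, 0],
    [-0.147, 0.0038, 0],
    [-0.147, 0.0038, 0],
    [-0.147, 0.0038, 0],
    [-0.147, 0.0038, 0],
    [-0.147, 0.0038, 0],
    [-0.147, 0.0038, 0],
    [-0.147, 0.0038, 0],
    [-0.147, 0.0038, 0],
  ],
  rot=[
    [0, 0, 0],
    [0, 0, 0],
    [0, 0, 0],
    [0, 0, 0],
    [0, 0, 0],
    [0, 0, 0],
    [0, 0, 0],
    [0, 0, 0],
    [0, 0, 0],
    [0, 0, 0],
    [0, 0, 0],
    [0, 0, 0],
  ],
  fingers=[-1, -1, -1, -1, -1, -1, -1, -1, -1, -1, -1, -1],
)

```text
t: 60.05
eef_pos: [0.4134, 0.1385, 0.1237]
orientation: [[0.026, -1.0, -0.003], [-1.0, -0.026, -0.0], [0.0, 0.003, -1.0]]
contact_force: [0.7, -0.1, -0.0]
grip_width: 0.037
```

Run:
```python
from h import *
p=arm.state();print(p['t'],p['eef_pos'],p['contact_force'],p['grip_width']);rel([.415,.137,.03],-1.545)
# placed rings in tray: bright rims in top view
t=pic('top','t7.png');g=cv2.cvtColor(t,cv2.COLOR_RGB2GRAY)
for c in cv2.HoughCircles(cv2.resize(g[165:285,355:440],None,fx=4,fy=4,interpolation=cv2.INTER_CUBIC),cv2.HOUGH_GRADIENT,1,60,param1=80,param2=25,minRadius=38,maxRadius=58)[0]:
    q=c[:2]/4-.375+[355,165];print(q,c[2]/4,onz('top',[q],.029))
```

```text
60.05 [0.41339852 0.13852736 0.1237266 ] [ 0.71095397 -0.05621167 -0.01446699] 0.036829798552493465
shift [ 0.005 -0.005  0.312] rows 3 each [ 0.0017 -0.0017  0.1041] turn -0.0 tilt [-0.0032 -0.0002]
[397.25 221.75] 12.4 [[ 0.51847248 -0.39113058  0.029     ]]
[394.5 192. ] 12.4 [[ 0.59967971 -0.38946974  0.029     ]]
[400.25 252.5 ] 12.6 [[ 0.43649791 -0.39341226  0.029     ]]
```

move_arm(
  linear=[
    [0.004, -0.002, 0.1],
    [0, 0, 0.11],
    [0, 0, 0.1],
    [0, 0, 0],
    [0, 0, 0],
  ],
  rot=[
    [0, 0, 0],
    [0, 0, 0],
    [0, 0, 0],
    [0, 0, 0],
    [0, 0, 0],
  ],
  fingers=[-1, -1, -1, -1, -1],
)

```text
t: 60.6
eef_pos: [0.4144, 0.1355, 0.0311]
orientation: [[0.026, -1.0, -0.004], [-1.0, -0.026, -0.0], [0.0, 0.004, -1.0]]
contact_force: [-0.0, -0.6, 0.4]
grip_width: 0.003
```

move_arm(
  linear=[
    [0, -0.02, 0],
    [0, -0.02, 0],
    [0, -0.02, 0],
    [0, -0.02, 0],
    [0, -0.03, 0],
    [0, -0.03, 0],
    [0, -0.03, 0],
    [0, -0.03, 0],
    [0, -0.03, 0],
    [0, -0.03, 0],
    [0, -0.03, 0],
    [0, -0.03, 0],
  ],
  rot=[
    [0, 0, 0],
    [0, 0, 0],
    [0, 0, 0],
    [0, 0, 0],
    [0, 0, 0],
    [0, 0, 0],
    [0, 0, 0],
    [0, 0, 0],
    [0, 0, 0],
    [0, 0, 0],
    [0, 0, 0],
    [0, 0, 0],
  ],
  fingers=[-1, -1, -1, -1, -1, -1, -1, -1, -1, -1, -1, -1],
)

```text
t: 61.8
eef_pos: [0.512, 0.1383, 0.0317]
orientation: [[0.026, -1.0, -0.0], [-1.0, -0.026, 0.0], [-0.0, 0.0, -1.0]]
contact_force: [-2.3, 1.7, 0.3]
grip_width: 0.004
```

move_arm(
  linear=[
    [0, -0.03, 0],
    [0, -0.03, 0],
    [0, -0.03, 0],
    [0, -0.03, 0],
    [0, -0.03, 0],
    [0, -0.03, 0],
    [0, -0.03, 0],
    [0, -0.02, 0],
    [0, 0, 0],
  ],
  rot=[
    [0, 0, 0],
    [0, 0, 0],
    [0, 0, 0],
    [0, 0, 0],
    [0, 0, 0],
    [0, 0, 0],
    [0, 0, 0],
    [0, 0, 0],
    [0, 0, 0],
  ],
  fingers=[-1, -1, -1, -1, -1, -1, -1, -1, -1],
)

```text
t: 62.7
eef_pos: [0.583, 0.1396, 0.0322]
orientation: [[0.026, -1.0, 0.004], [-1.0, -0.026, -0.0], [0.0, -0.004, -1.0]]
contact_force: [0.5, 0.3, -0.1]
grip_width: 0.005
```

move_arm(
  linear=[
    [0, -0.02, 0],
    [0, -0.02, 0],
    [0, -0.015, 0],
    [0, -0.01, 0],
    [0, -0.01, 0],
    [0, 0, 0],
  ],
  rot=[
    [0, 0, 0],
    [0, 0, 0],
    [0, 0, 0],
    [0, 0, 0],
    [0, 0, 0],
    [0, 0, 0],
  ],
  fingers=[-1, -1, -1, -1, -1, -1],
)

```text
t: 63.3
eef_pos: [0.6039, 0.1405, 0.032]
orientation: [[0.026, -1.0, 0.002], [-1.0, -0.026, 0.0], [0.0, -0.002, -1.0]]
contact_force: [0.1, 0.3, 0.8]
grip_width: 0.004
```

Run:
```python
from h import *
p=arm.state();print(p['t'],p['eef_pos'],p['contact_force'])
```

```text
63.3 [0.60393787 0.14053578 0.03198511] [0.08721999 0.27147835 0.84692282]
```

move_arm(
  linear=[
    [0, -0.007, 0],
    [0, -0.007, 0],
    [0, 0, 0],
  ],
  rot=[
    [0, 0, 0],
    [0, 0, 0],
    [0, 0, 0],
  ],
  fingers=[-1, -1, -1],
)

```text
t: 63.6
eef_pos: [0.6076, 0.1407, 0.0319]
orientation: [[0.026, -1.0, 0.001], [-1.0, -0.026, 0.0], [-0.0, -0.001, -1.0]]
contact_force: [-0.1, 0.6, 0.2]
grip_width: 0.002
```

move_arm(
  linear=[
    [0, -0.006, 0],
    [0, -0.006, 0],
    [0, 0, 0],
  ],
  rot=[
    [0, 0, 0],
    [0, 0, 0],
    [0, 0, 0],
  ],
  fingers=[-1, -1, -1],
)

```text
t: 63.9
eef_pos: [0.6103, 0.1408, 0.0318]
orientation: [[0.026, -1.0, -0.001], [-1.0, -0.026, 0.0], [-0.0, 0.001, -1.0]]
contact_force: [-2.5, 0.0, 0.9]
grip_width: 0.007
```

move_arm(
  linear=[
    [0, -0.006, 0],
    [0, -0.006, 0],
    [0, 0, 0],
  ],
  rot=[
    [0, 0, 0],
    [0, 0, 0],
    [0, 0, 0],
  ],
  fingers=[-1, -1, -1],
)

```text
t: 64.2
eef_pos: [0.6104, 0.1408, 0.0317]
orientation: [[0.026, -1.0, -0.008], [-1.0, -0.026, -0.0], [0.0, 0.008, -1.0]]
contact_force: [-7.9, 0.0, 6.0]
grip_width: 0.004
```

Run:
```python
from h import *
np.set_printoptions(precision=4,suppress=True)
s=pic('scene','s8.png');g=cv2.cvtColor(s,cv2.COLOR_RGB2GRAY)
p=arm.state();print(p['eef_pos'],p['contact_force'])
```

```text
[0.6105 0.1408 0.0317] [-7.8783 -0.0878  6.9244]
```

move_arm(
  linear=[
    [0, -0.006, 0],
    [0, -0.004, 0],
    [0, 0, 0],
  ],
  rot=[
    [0, 0, 0],
    [0, 0, 0],
    [0, 0, 0],
  ],
  fingers=[-1, -1, -1],
)

```text
t: 64.55
eef_pos: [0.6105, 0.1408, 0.0316]
orientation: [[0.026, -1.0, -0.015], [-1.0, -0.026, -0.001], [0.001, 0.015, -1.0]]
contact_force: [-13.1, -0.8, 9.4]
grip_width: 0.005
```

move_arm(
  linear=[
    [0, 0.05, 0],
    [0, 0.1, 0],
    [0, 0, -0.14],
    [0, 0, -0.14],
    [0, 0, -0.14],
    [0, 0, -0.14],
    [0, 0, 0],
  ],
  rot=[
    [0, 0, 0],
    [0, 0, 0],
    [0, 0, 0],
    [0, 0, 0],
    [0, 0, 0],
    [0, 0, 0],
    [0, 0, 0],
  ],
  fingers=[-1, -1, -1, -1, -1, -1, -1],
)

```text
t: 65.25
eef_pos: [0.5781, 0.1402, 0.2069]
orientation: [[0.026, -1.0, 0.017], [-1.0, -0.026, 0.001], [-0.0, -0.017, -1.0]]
contact_force: [1.6, 0.8, 0.5]
grip_width: 0.008
```

move_arm(
  linear=[
    [-0.1213, 0.0475, 0],
    [-0.1213, 0.0475, 0],
    [-0.1213, 0.0475, 0],
    [-0.1213, 0.0475, 0],
    [-0.1213, 0.0475, 0],
    [-0.1213, 0.0475, 0],
    [0, 0, 0],
    [0, 0, 0],
  ],
  rot=[
    [0, 0, 0],
    [0, 0, 0],
    [0, 0, 0],
    [0, 0, 0],
    [0, 0, 0],
    [0, 0, 0],
    [0, 0, 0],
    [0, 0, 0],
  ],
  fingers=[-1, -1, -1, -1, -1, -1, -1, -1],
)

```text
t: 66.05
eef_pos: [0.481, 0.3565, 0.1992]
orientation: [[0.028, -1.0, 0.0], [-1.0, -0.028, -0.0], [0.0, -0.0, -1.0]]
contact_force: [0.1, 0.1, 0.6]
grip_width: 0.012
```

```bash
cat > d.py <<'E'
from h import *
np.set_printoptions(precision=4,suppress=True)
H=np.array([.6564,.288])
def P(th,r=.165,gap=0):
    a=-1.545-th; d=np.array([np.cos(a),np.sin(a)]); n=np.array([np.cos(a-np.pi/2),np.sin(a-np.pi/2)])
    x=np.array([.026,-1.]);y=np.array([-1.,-.026]); s=.015*abs(n@x)+.0095*abs(n@y)
    return H+r*d+(.048+s+gap)*n
E
python3 - <<'E'
from d import *
p=arm.state();print(p['t'],p['eef_pos'],p['contact_force']);print(P(1.447,gap=.03));rel([*P(1.447,gap=.03),.085],-1.545)
q=P(1.447,gap=.03)
for th in(1.4,1.2,1.,.8,.6,.4,.2,.1,.05,0,-.03):
    w=P(th);dd=w-q;ax=np.array([[.026,-1],[-1,-.026]]);print(th,w,(ax@dd/.3).round(3));q=w
t=pic('top','t8.png');s=pic('scene','s9.png')
E
```

```text
66.05 [0.481  0.3565 0.1992] [0.0698 0.0901 0.6422]
[0.4792 0.3564]
shift [0.    0.006 0.381] rows 3 each [0.     0.002  0.1269] turn 0.002 tilt [ 0.0005 -0.0004]
1.4 [0.482  0.3189] [ 0.125 -0.006]
1.2 [0.4789 0.2846] [0.114 0.013]
1.0 [0.483  0.2497] [ 0.117 -0.01 ]
0.8 [0.4943 0.2157] [ 0.114 -0.035]
0.6 [0.5128 0.1844] [ 0.106 -0.059]
0.4 [0.5378 0.1573] [ 0.092 -0.081]
0.2 [0.5684 0.1359] [ 0.074 -0.1  ]
0.1 [0.5854 0.1278] [ 0.029 -0.056]
0.05 [0.5942 0.1245] [ 0.012 -0.029]
0 [0.6032 0.1216] [ 0.01 -0.03]
-0.03 [0.6077 0.12  ] [ 0.006 -0.015]
```

move_arm(
  linear=[
    [0, 0.004, 0.12],
    [0, 0, 0.13],
    [0, 0, 0.13],
    [0, 0, 0],
    [0, 0, 0],
  ],
  rot=[
    [0, 0, 0],
    [0, 0, 0],
    [0, 0, 0],
    [0, 0, 0],
    [0, 0, 0],
  ],
  fingers=[-1, -1, -1, -1, -1],
)

```text
t: 66.65
eef_pos: [0.4807, 0.3547, 0.0857]
orientation: [[0.024, -1.0, -0.001], [-1.0, -0.024, -0.001], [0.001, 0.001, -1.0]]
contact_force: [1.5, 0.2, -0.6]
grip_width: 0.004
```

move_arm(
  linear=[
    [0.062, -0.003, 0],
    [0.063, -0.003, 0],
    [0.057, 0.006, 0],
    [0.057, 0.007, 0],
    [0.058, -0.005, 0],
    [0.059, -0.005, 0],
    [0.057, -0.017, 0],
    [0.057, -0.018, 0],
    [0, 0, 0],
  ],
  rot=[
    [0, 0, 0],
    [0, 0, 0],
    [0, 0, 0],
    [0, 0, 0],
    [0, 0, 0],
    [0, 0, 0],
    [0, 0, 0],
    [0, 0, 0],
    [0, 0, 0],
  ],
  fingers=[-1, -1, -1, -1, -1, -1, -1, -1, -1],
)

```text
t: 67.55
eef_pos: [0.4962, 0.2126, 0.0868]
orientation: [[0.023, -1.0, 0.002], [-1.0, -0.023, -0.0], [0.0, -0.002, -1.0]]
contact_force: [0.9, 0.7, -0.1]
grip_width: 0.003
```

Run:
```python
from d import *
p=arm.state();print(p['t'],p['eef_pos'],p['contact_force']);rel([*P(.8),.085],-1.545)
t=pic('top','t9.png')
```

```text
67.55 [0.4962 0.2126 0.0868] [ 0.9287  0.7267 -0.1448]
shift [-0.01   0.006  0.006] rows 1 each [-0.0105  0.006   0.0059] turn -0.003 tilt [ 0.0018 -0.0004]
```

move_arm(
  linear=[
    [0.053, -0.029, 0],
    [0.053, -0.03, 0],
    [0.046, -0.04, 0],
    [0.046, -0.041, 0],
    [0.037, -0.05, 0],
    [0.037, -0.05, 0],
    [0.015, -0.028, 0],
    [0.014, -0.028, 0],
    [0, 0, 0],
    [0, 0, 0],
  ],
  rot=[
    [0, 0, 0],
    [0, 0, 0],
    [0, 0, 0],
    [0, 0, 0],
    [0, 0, 0],
    [0, 0, 0],
    [0, 0, 0],
    [0, 0, 0],
    [0, 0, 0],
    [0, 0, 0],
  ],
  fingers=[-1, -1, -1, -1, -1, -1, -1, -1, -1, -1],
)

```text
t: 68.6
eef_pos: [0.5858, 0.1273, 0.0857]
orientation: [[0.026, -1.0, -0.001], [-1.0, -0.026, -0.0], [0.0, 0.001, -1.0]]
contact_force: [-0.6, 0.3, 0.7]
grip_width: 0.0
```

Run:
```python
from d import *
p=arm.state();print(p['t'],p['eef_pos'],p['contact_force']);rel([*P(.05),.085],-1.545)
t=pic('top','t10.png')
```

```text
68.6 [0.5858 0.1273 0.0857] [-0.5719  0.3171  0.6975]
shift [ 0.01  -0.028  0.002] rows 1 each [ 0.0102 -0.0276  0.0024] turn 0.0 tilt [-0.0006 -0.    ]
```

Now push the last centimetres slowly, watching the force.

move_arm(
  linear=[
    [0.005, -0.014, 0],
    [0.005, -0.014, 0],
    [0, 0, 0],
  ],
  rot=[
    [0, 0, 0],
    [0, 0, 0],
    [0, 0, 0],
  ],
  fingers=[-1, -1, -1],
)

```text
t: 68.95
eef_pos: [0.5938, 0.1248, 0.0857]
orientation: [[0.026, -1.0, -0.002], [-1.0, -0.026, 0.001], [-0.001, 0.002, -1.0]]
contact_force: [-3.2, 2.0, 0.5]
grip_width: 0.002
```

move_arm(
  linear=[
    [0.003, -0.01, 0],
    [0.002, -0.01, 0],
    [0, 0, 0],
  ],
  rot=[
    [0, 0, 0],
    [0, 0, 0],
    [0, 0, 0],
  ],
  fingers=[-1, -1, -1],
)

```text
t: 69.25
eef_pos: [0.6007, 0.123, 0.0858]
orientation: [[0.026, -1.0, 0.0], [-1.0, -0.026, -0.0], [0.0, -0.0, -1.0]]
contact_force: [0.8, -0.2, -0.4]
grip_width: 0.011
```

move_arm(
  linear=[
    [0, -0.008, 0],
    [0, -0.007, 0],
    [0, 0, 0],
  ],
  rot=[
    [0, 0, 0],
    [0, 0, 0],
    [0, 0, 0],
  ],
  fingers=[-1, -1, -1],
)

```text
t: 69.55
eef_pos: [0.6025, 0.1229, 0.0859]
orientation: [[0.026, -1.0, -0.006], [-1.0, -0.026, -0.001], [0.001, 0.006, -1.0]]
contact_force: [-7.0, -0.6, 5.6]
grip_width: 0.0
```

move_arm(
  linear=[
    [0, -0.008, 0],
    [0, 0, 0],
    [0, 0.03, 0],
    [0, 0.08, 0],
    [0, 0.1, 0],
    [0, 0, -0.1],
    [0, 0, -0.14],
    [0, 0, -0.1],
  ],
  rot=[
    [0, 0, 0],
    [0, 0, 0],
    [0, 0, 0],
    [0, 0, 0],
    [0, 0, 0],
    [0, 0, 0],
    [0, 0, 0],
    [0, 0, 0],
  ],
  fingers=[-1, -1, -1, -1, -1, -1, -1, -1],
)

```text
t: 70.35
eef_pos: [0.5463, 0.1215, 0.1901]
orientation: [[0.026, -1.0, 0.005], [-1.0, -0.026, -0.0], [0.0, -0.005, -1.0]]
contact_force: [0.2, -0.0, 0.5]
grip_width: 0.006
```

move_arm(
  linear=[
    [0.13, 0, 0],
    [0.13, 0, 0],
    [0.13, 0, 0],
    [0.13, 0, 0],
    [0.13, 0, 0],
    [0.13, 0, 0],
    [0.13, 0, 0],
    [0.13, 0, 0],
    [0.13, 0.03, 0],
    [0.13, 0.03, 0],
    [0.13, 0.03, 0],
    [0, 0, 0],
  ],
  rot=[
    [0, 0, 0],
    [0, 0, 0],
    [0, 0, 0],
    [0, 0, 0],
    [0, 0, 0],
    [0, 0, 0],
    [0, 0, 0],
    [0, 0, 0],
    [0, 0, 0],
    [0, 0, 0],
    [0, 0, 0],
    [0, 0, 0],
  ],
  fingers=[-1, -1, -1, -1, -1, -1, -1, -1, -1, -1, -1, -1],
)

```text
t: 71.55
eef_pos: [0.5288, -0.3147, 0.1882]
orientation: [[0.02, -1.0, 0.003], [-1.0, -0.02, -0.006], [0.006, -0.003, -1.0]]
contact_force: [0.4, -0.6, 0.4]
grip_width: 0.008
```

Run:
```python
from d import *
p=arm.state();print(p['t'],p['eef_pos'],p['contact_force'])
t=pic('top');s=pic('scene')
a=t[50:310,90:450];b=cv2.resize(s[100:300,90:430],(360,212))
cv2.imwrite('pics/fin.png',cv2.resize(np.hstack([a[:, :],np.pad(b,((0,48),(0,0),(0,0)))]),(800,289),interpolation=cv2.INTER_AREA)[:,:,::-1])
c=cv2.resize(t[50:310,90:450],(800,578),interpolation=cv2.INTER_CUBIC);cv2.imwrite('pics/fin2.png',c[:,:,::-1])
```

```text
71.55 [ 0.5288 -0.3147  0.1882] [ 0.3627 -0.6185  0.3529]
```

View pics/fin2.png

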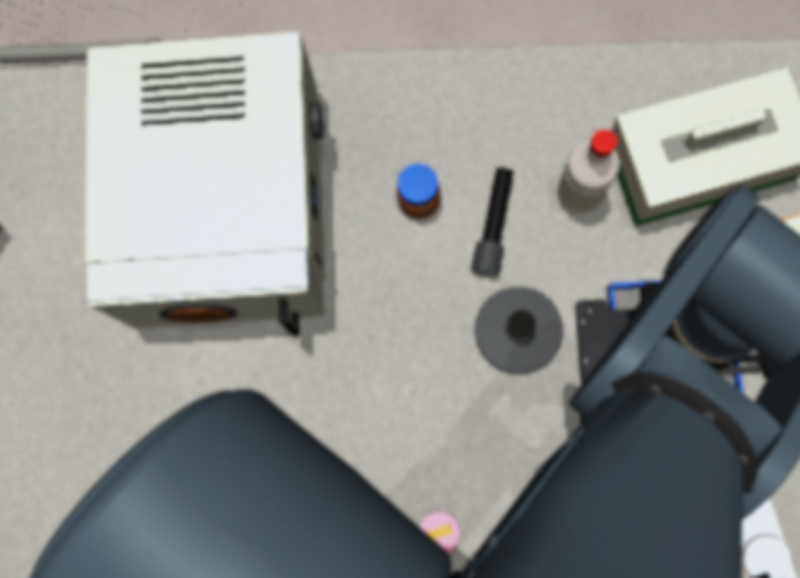

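```bash
python3 -c "
from bench import arm
s=arm.state();print(s['t'],s['contact_force']);print(arm.job_done())"
```

```text
71.65 [-0.03435167  0.14593377 -0.94683936]
the job is handed in; nothing more can be done
None
```

The job is handed in, at 71.7 s of the 210 s allowed. All three discs were ejected, lifted off from above and set flat on the cleaner's tray. The three rings lie in the blue ring tray, the cleaner's tray is fully home and the door is shut.

**Discs:** The last top view of the open tray showed all three in place, the two left-hand ones only a few millimetres apart. I saw the polished face up by eye on only the first. The other two stayed level in the gripper throughout, and I did not look at them again once the tray was closed.

**Rings:** A circle fit put them at x = 0.600, 0.518 and 0.436 m, in one row down the middle of the blue tray. None of them was knocked while I was working.

**Tray:** It stopped at the predicted home position and did not move under a 13 N push.

**Door:** It resisted with about 3 N, then snapped in, then held against a hard stop at 7 N. The final picture shows it flush with the housing, and the other things in view standing where they were. The marker and one pink decoy were hidden by the arm in that picture.

**Disagreements:**
- Against the pictures, the height reading seemed about 25 mm too low, and my first attempt to grip a ring closed just above its rim. I then worked from contact-based heights.
- Gripping rings 2 and 3, and lifting each ring off the ejector, pressed the fingertips on the surface with about 5 to 6 N.

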